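Load the print kit tray, low parts first

TASK

Load the plywood kit tray for the next print run, low parts first so that nothing stands in the way of the next one: lay the wooden wedge flat in the low bay between the tray's two sloping rails, lengthwise from one end strip to the other. Then take the squeegee from its stand and set it leaning on the tray's rails, handle up and same face up as it stood, blade edge down on the sole, and slide it fully home under the steel keeper until it butts against the end plate. Last, stand the squirt bottle upright in the square bay at the front, and leave everything else where it is.

Things in the scene. Friction and masses are not known exactly. Their poses are not given: they have to be found in the camera images.
- kit_tray: Fixed plywood kit tray, base 234 x 212 x 6 mm; origin under its middle, x away from the robot, y to the left, z up (turned at most 10 degrees). Far half: a cradle leaning 30 degrees from vertical, top towards the robot. In tray axes u = (-0.5, 0, 0.866) runs up the lean, n = (0.866, 0, 0.5) is normal to it, up and away from the robot. Square bottle bay at the front, wedge bay between.
- cradle_corner (a point): Middle of the cradle's inner corner (tray x +65, y 0, z 14 mm), which runs along y from -105 to +105 mm. From it the sole extends 34 mm along n to a 12 mm high lip; two rails 10 mm wide at y -59 and +59 mm run 92 mm up along u, a post under each at tray x +14 mm. A part rests with its lower face on the rails (n = 0) and its foot on the sole (u = 0).
- keeper (a point): Steel keeper at the cradle's +y end: the point where its end plate's inner face meets the inner corner (tray y +97.5 mm). Its top plate, 119 to 123 mm up along u, and a flap 40 mm out along n cover the last 20 mm before the end plate. So set the squeegee on the sole 30 mm short of home (towards -y, that end is open) and slide it along +y until it is felt to stop.
- squeegee_home (a point): Where the squeegee's origin lies on the tray when fully home (its x then along -u, its y along the tray's y, its z along n; its end touches the end plate). 55 mm up along u from the corner, tray y +15 mm. Axes as the tray's.
- wedge_bay (a point): Centre of the wedge bay, on the tray's floor 6 mm above the table. The bay is 100 mm long in y between two 9 mm high end strips, and about 80 mm free in x; rails and posts stand 54 mm and more to either side in y. The wedge goes here first, flat, length along y; the leaning squeegee covers this bay.
- bottle_bay (a point): Centre of the bottle bay's floor, 6 mm above the table: 88 x 88 mm inside, walls 6 mm thick, 14 mm high. A bottle here stands in the way of a gripper tilted along the cradle.
- stand: Fixed plywood stand, base 140 x 200 mm (x -35 to +105 mm), with the same 30 degree cradle (same u and n in its own frame, inner corner at x +65, z 14 mm, rails at y -55 and +55 mm, ends open, no keeper), which holds the squeegee at first. Origin on the table, x away from the robot (turned at most 10 degrees).
- squeegee: Wooden squeegee, 110 (x) x 165 (y) x 31 (z) mm, 0.15 to 0.3 kg; origin at the centre of its underside. Handle edge x -55, blade edge x +55 mm (blade 9 mm thick, z 11 to 20; wood z 1 to 29). It leans in the stand, handle up, z along n. Grip across its thickness, mid-handle, pads 15 to 25 mm below the handle edge, tool tilted along the lean; below it is free space between the rails.
- wedge: Solid wooden wedge lying flat, 30 (x) x 90 (y) x 22 (z) mm, 0.04 kg; origin at the centre of its underside. It is 22 mm high all over and tapers in plan: one side face lies straight along x = -15 mm, the other slants from x = +15 at the wide end (y +45) to x = -9 at the narrow end (y -45). Grip it across its width near the middle, where it is about 20 mm wide.
- bottle: White round plastic squirt bottle with red cap and thin nozzle, upright, 73 mm across, 225 mm tall, 0.2 to 0.4 kg; origin at the centre of its underside. Cap 30 mm across from 160 to 187 mm above the origin (grip here), nozzle 10 mm across above.
- jar: Bystander: small closed ink jar with a dark lid, 67 mm across, 68 mm tall; origin under its centre. Leave alone.
- tape: Bystander: brown tape roll lying flat, 84 mm across, 30 mm tall; origin under its centre. Leave alone.
- small_tape: Bystander: pale tape roll lying flat, 72 mm across, 18 mm tall; origin under its centre. Leave alone.
- cup: Bystander: plastic mixing cup, 68 mm across, 85 mm tall; origin under its centre. Leave alone.
- spatula: Bystander: ink spatula lying flat, 35 x 238 x 14 mm; origin under its centre. Leave alone.
Mind the look-alikes: they are no part of the job. There is more than one size of the bottle; the job needs the larger.

How it is judged:
On the way, in this order (a step that is already met when the one before it is completed fails the run):
1. the wedge lies flat in its bay, let go (x of wedge in the frame of kit_tray between -0.003 and 0.051 m and y of wedge in the frame of kit_tray between -0.012 and 0.012 m and z of wedge in the frame of kit_tray below 0.012 m and angle between wedge's own z axis and vertical below 0.1 rad and angle between the y axis of wedge and the y axis of kit_tray, either way round below 0.35 rad and contact force between the fingers and wedge below 0.1 N), for 0.2 s.
2. the squeegee leans home under the keeper, let go, the wedge still in its bay (x of squeegee in the frame of squeegee_home between -0.008 and 0.008 m and y of squeegee in the frame of squeegee_home between -0.005 and 0.005 m and z of squeegee in the frame of squeegee_home between -0.008 and 0.008 m and angle between squeegee's own z axis and vertical between 0.8472 and 1.2472 rad and angle between squeegee's own x axis and vertical above 2.3 rad and angle between the y axis of squeegee and the y axis of kit_tray, either way round below 0.08 rad and x of wedge in the frame of kit_tray between -0.003 and 0.051 m and y of wedge in the frame of kit_tray between -0.012 and 0.012 m and z of wedge in the frame of kit_tray below 0.012 m and angle between wedge's own z axis and vertical below 0.1 rad and angle between the y axis of wedge and the y axis of kit_tray, either way round below 0.35 rad and contact force between the fingers and squeegee below 0.1 N and linear speed of squeegee below 0.02 m/s and angular speed of squeegee below 0.2 rad/s), for 0.2 s.
At the end, for the whole second after the job is handed in: Wedge flat in its bay (within 27 mm in tray x, 12 mm in y, 20 degrees); squeegee leaning in the cradle, handle up, within 5 mm of home in tray y, 8 mm in x and z, about 10 degrees; bottle upright in the front bay, within 16 mm of its centre; all let go and at rest (x of wedge in the frame of kit_tray between -0.003 and 0.051 m and y of wedge in the frame of kit_tray between -0.012 and 0.012 m and z of each of wedge, bottle in the frame of kit_tray below 0.012 m and angle between wedge's own z axis and vertical below 0.1 rad and angle between the y axis of wedge and the y axis of kit_tray, either way round below 0.35 rad and x of squeegee in the frame of squeegee_home between -0.008 and 0.008 m and y of squeegee in the frame of squeegee_home between -0.005 and 0.005 m and z of squeegee in the frame of squeegee_home between -0.008 and 0.008 m and angle between squeegee's own z axis and vertical between 0.8472 and 1.2472 rad and angle between squeegee's own x axis and vertical above 2.3 rad and angle between the y axis of squeegee and the y axis of kit_tray, either way round below 0.08 rad and horizontal distance between bottle and bottle_bay below 0.016 m and angle between bottle's own z axis and vertical below 0.08 rad and linear speed of each of wedge, squeegee, bottle below 0.02 m/s and angular speed of each of wedge, squeegee, bottle below 0.2 rad/s); the robot touches nothing.
It fails at once if a bystander (jar, tape rolls, cup, spatula) is shifted by more than 30 mm (distance of any of jar, tape, cup, spatula, small_tape from where it was at the start of the episode above 0.03 m).
It also fails if it takes over 72 s, if anything falls off the work surface, if the arm or the gripper's body presses on something with over 40 N, if the wrist force passes 120 N, or if a joint passes its speed limit or range.

ROBOT

A 7-joint arm with a two-finger parallel gripper is mounted at the origin on a cart in front of the work surface, level with it; the furniture and walls round the work are solid. World frame = base frame: x ahead of the robot, y to its left, z up, the work surface at z = 0. Lengths are in m, angles in rad, forces in N, time in s.
With the tool pointing down it reaches from about 0.375 to 0.925 m from the base axis. Payload 3.1 kg.
Tool frame: the origin (TCP) lies on the centre line of the jaws, within the pads' length; the fingertips stand 14 mm ahead of it and the grasp point (between the pads) lies 5 mm behind it; z points along the fingers, y is the line along which they close (so a half turn about z gives the same grasp; the last joint's range is limited). The gripper opens to 85 mm and grips with 20 to 120 N. Pads are 22 mm wide; open, the fingers measure 114 mm over their backs; the gripper's body (76 mm by 85 mm) begins 54 mm behind the grasp point. The pads swing forward as they close: fully open they stand 13 mm farther back than shut.
Start: joints at [-0.098, 0.383, 0.044, 1.598, -0.018, 1.161, -0.05], TCP at [0.65, 0, 0.219] pointing down, gripper open.
Joint ranges: [-2.61, 2.61], [-0.41, 2.15], [-1.48, 1.57], [0, 2.5], [-1.57, 4.71], [0.05, 1.97], [-2.85, 2.85]. Speed limits (rad/s): [2.79, 2.79, 3.14, 3.14, 3.14, 3.14, 3.14].

INTERFACE

Orientations are given as a unit quaternion [x, y, z, w].
In Python, from workcell import r gives the robot as it stands. The module is installed in compiled form; this text tells all that it offers.
- The arm moves only by the tool jog_arm, never from a script. Its argument "motion" is a list of rows, each an object with "grip": the opening, from -1 (shut) to 1 (fully open); "offset": the shift along the tool's x, y, z normalised to -1 to 1, where 1 is 0.08 m, a list of three; "rot": the turn, a rotation vector about the tool's x, y, z normalised to -1 to 1, where 1 is 180 degrees, a list of three. A call has 1 to 20 rows; each row is the pose to reach, as a shift and turn from the pose commanded when the call began, along the tool's axes at that moment, turning the shorter way round; what a row does not reach only later rows make up. A row lasts 1/12 s, in which the tool goes at most 41.7 mm and 7.16 degrees, less where a joint would pass 70% of its speed; a pose out of reach is approached as far as the arm can. A call with a number of a shift or a turn outside -1 to 1 is refused whole. A call with a gripper value outside its range is refused whole. The fingers move at their own pace and stop on an object; "squeeze" is the grip in N (left out, the last holds). Time passes only in rows, so rows that repeat a pose let the fingers close. It gives the time, the measured TCP pose, the force, the opening and the grip force at its end, in the units of the state.
- r.get_obs(): the state, without advancing time (a new reading comes with each control period).
- r.grab_frame(name): name is "scene" or "side" or "wrist"; returns a dict with "image" (384x512x3 uint8, blue, green, red), "fx", "fy", "cx", "cy" (pixels), "world_from_camera" (4x4, takes a point from camera to world coordinates). Camera axes: x right, y down, z forward; pixel columns grow to the right and rows downward; lengths in m; the calibration is good to about 2 mm. The wrist camera is an equidistant fisheye: a pixel r from the principal point sees the ray r / f radians off the axis. A picture is of the moment at which its call begins. There is no depth.
- r.hand_in(): hands the job in; it is judged then, once.
Trained networks look in a picture, given as the dict that the camera call returned (one of the last four; its "shot" number tells which), for a name from the list of things; names that differ only in an ending like _2 or _b are one class to them, and where a whole thing is asked for, a point or a joint stands for the part that bears it (a point fixed in the world has none). Each returns a list of dicts, best first, with "conf" (0 to 1); they miss things now and then, are a little off and sometimes report something else, mostly with a low value. They report only what shows in the picture. A call takes as long as a camera call. They do not tell look-alikes from the thing itself.
- r.boxes_of(label, picture): "rect" ([centre column, centre row, width, height] in pixels, round what is visible of it).
The state is a dict: "time_s": time; "q": joint angles; "qd": joint speeds; "tau": joint torques, N m; "ee_pos": TCP position; "tcp_rot": TCP orientation; "force": force on the tool from outside, world axes, zero at the start; "ft_torque": the same for the moment, N m; "opening": finger opening in m; "grasp_force": force on a finger pad.
Only numpy, scipy, OpenCV 4.12 (cv2) and the standard library are available. Lean on these libraries where they do the work, as an engineer would, in place of code of your own. Each camera call takes 0.05 s, during which the arm holds its last target. There are 200 camera calls.

## Working session

There is one attempt and no reset: what is moved stays moved. The work goes in short steps, Python scripts to look and compute and a tool call to move; the robot and the scene stay as the last step left them, time stands still between calls to the robot, and variables do not carry over. Pictures are saved under pics/ and viewed, at most 10 in all, crops included, and the job is handed in when it is done.

Besides the shell and the picture viewer there is one more tool, called after "Emit:" in YAML: its name, and indented under it one key for each argument. jog_arm: Moves the arm, as the interface text tells. Scaled input: -1 to 1 covers 0.08 m each way for a shift and 180 degrees each way for a turn. Its arguments: {"type":"object","properties":{"motion":{"type":"array"},"squeeze":{"type":"number"}},"required":["motion"]}

```bash
mkdir -p pics
cat > h.py <<'E'
from workcell import r
import numpy as np, cv2
from scipy.spatial.transform import Rotation as R
names=['kit_tray','stand','squeegee','wedge','bottle','jar','tape','small_tape','cup','spatula']
def ray(f,uv):
    x=(uv[0]-f['cx'])/f['fx'];y=(uv[1]-f['cy'])/f['fy']
    T=np.array(f['world_from_camera'])
    if f.get('fish'):
        t=np.hypot(x,y);s=np.sin(t)/max(t,1e-9);d=np.array([x*s,y*s,np.cos(t)])
    else: d=np.array([x,y,1.])
    d=T[:3,:3]@d;return T[:3,3],d/np.linalg.norm(d)
def proj(f,P):
    T=np.array(f['world_from_camera']);c=(np.asarray(P,float)-T[:3,3])@T[:3,:3]
    if f.get('fish'):
        rr=np.linalg.norm(c[...,:2],axis=-1,keepdims=True);t=np.arctan2(rr,c[...,2:3]);xy=c[...,:2]/np.maximum(rr,1e-9)*t
    else: xy=c[...,:2]/c[...,2:3]
    return xy*[f['fx'],f['fy']]+[f['cx'],f['cy']]
def atz(f,uv,z):
    o,d=ray(f,uv);return o+d*(z-o[2])/d[2]
def tri(fs,uvs):
    A=0;b=0
    for f,uv in zip(fs,uvs):
        o,d=ray(f,uv);M=np.eye(3)-np.outer(d,d);A=A+M;b=b+M@o
    return np.linalg.solve(A,b)
def grab(n,save=None):
    f=r.grab_frame(n);f['fish']=n=='wrist'
    if save: cv2.imwrite('pics/'+save,f['image'])
    return f
E
python3 - <<'E'
from h import *
import pickle
for n in ['scene','side','wrist']:
    f=grab(n,n+'0.png');pickle.dump(f,open(n+'0.pkl','wb'))
    print(n,f['fx'],f['cx'],f['cy'],np.round(f['world_from_camera'],3).tolist())
    for m in names:
        print(m,[(np.round(b['rect']).astype(int).tolist(),round(b['conf'],2)) for b in r.boxes_of(m,f)[:3]])
s=[cv2.imread(f'pics/{n}0.png') for n in ['scene','side']]
cv2.imwrite('pics/a.png',cv2.resize(s[0],(800,600)));cv2.imwrite('pics/b.png',cv2.resize(s[1],(800,600)))
E
```

```text
scene 371.71135167161947 259.50640861627573 194.0341063604873 [[-0.662, -0.487, 0.57, -0.206], [-0.749, 0.407, -0.522, 0.688], [0.023, -0.773, -0.634, 0.888], [0.0, 0.0, 0.0, 1.0]]
kit_tray [([246, 203, 87, 63], 0.97)]
stand [([295, 170, 46, 37], 0.66), ([282, 238, 30, 20], 0.4)]
squeegee [([298, 157, 39, 24], 0.59)]
wedge [([174, 271, 32, 14], 0.86)]
bottle [([321, 176, 14, 34], 0.73), ([216, 236, 27, 61], 0.56)]
jar [([252, 246, 21, 31], 0.65)]
tape [([284, 239, 25, 21], 0.65)]
small_tape [([216, 284, 26, 26], 0.63)]
cup [([317, 206, 21, 28], 0.95), ([246, 204, 83, 65], 0.27)]
spatula [([355, 192, 43, 28], 0.71)]
side 402.13583841707344 250.7588958386003 193.98595287397472 [[-1.0, -0.024, -0.007, 0.535], [-0.003, 0.382, -0.924, 1.188], [0.025, -0.924, -0.382, 0.564], [0.0, 0.0, 0.0, 1.0]]
kit_tray [([229, 209, 76, 51], 0.75)]
stand [([233, 176, 38, 32], 0.84)]
squeegee [([228, 167, 23, 39], 0.73)]
wedge [([274, 285, 20, 25], 0.85)]
bottle [([274, 174, 16, 38], 0.72), ([280, 220, 27, 84], 0.69), ([297, 190, 22, 27], 0.4)]
jar [([303, 231, 19, 27], 0.76)]
tape [([305, 213, 20, 8], 0.45)]
small_tape [([317, 270, 28, 19], 0.66), ([296, 189, 22, 30], 0.62)]
cup [([297, 190, 21, 29], 0.7)]
spatula [([286, 171, 6, 11], 0.6)]
wrist 297.3186396354542 256.3966295789885 194.0425857641241 [[1.0, -0.001, 0.001, 0.649], [-0.0, -0.95, -0.311, 0.081], [0.001, 0.311, -0.95, 0.374], [0.0, 0.0, 0.0, 1.0]]
kit_tray [([206, 127, 181, 195], 0.93)]
stand [([207, 128, 184, 195], 0.63), ([226, 302, 89, 81], 0.59)]
squeegee [([233, 313, 60, 56], 0.76), ([112, 334, 45, 94], 0.19)]
wedge []
bottle [([99, 5, 35, 6], 0.46), ([119, 314, 19, 62], 0.42)]
jar [([52, 43, 63, 53], 0.65)]
tape [([59, 131, 57, 64], 0.92)]
small_tape [([232, 314, 55, 53], 0.61)]
cup [([66, 254, 60, 64], 0.56)]
spatula [([114, 331, 46, 88], 0.67), ([206, 126, 182, 194], 0.63)]
```

View pics/a.png

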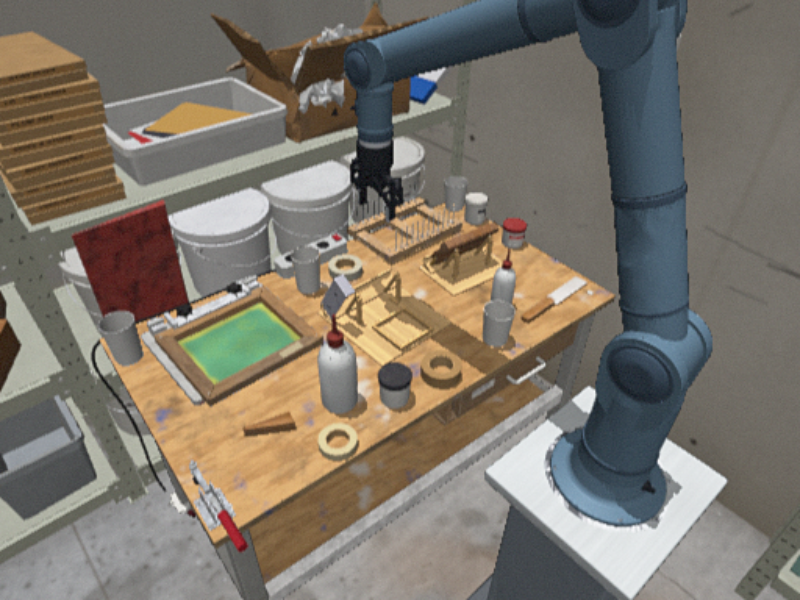

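View pics/wrist0.png

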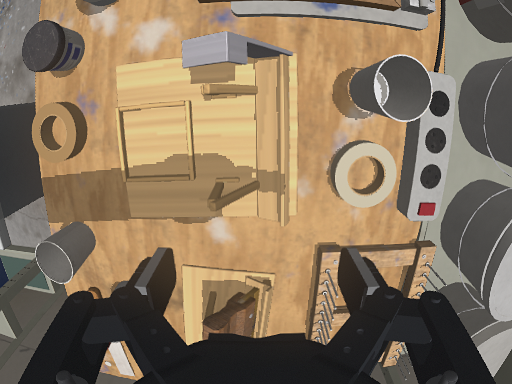

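View pics/b.png

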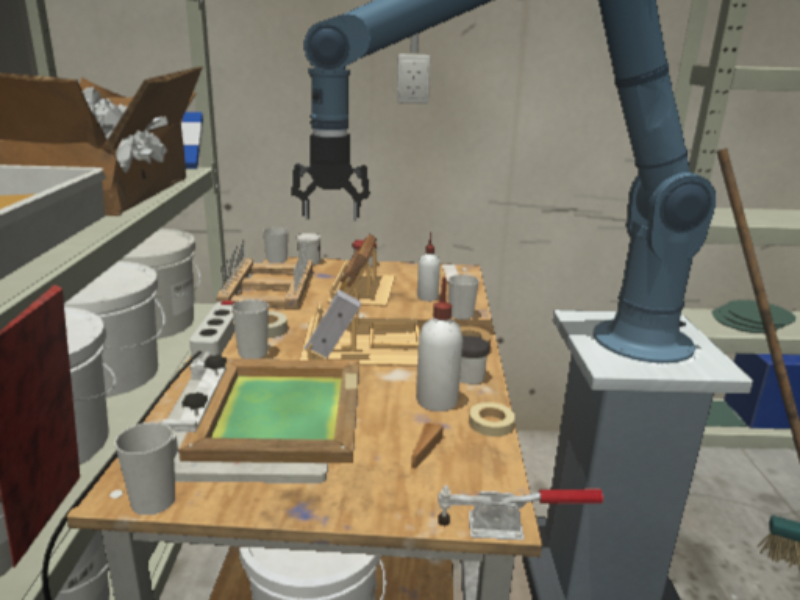

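The side view and scene view agree. There are two bottle candidates: the large one at scene a.png (338,375), and the small one at (503,283), which is farther away and about half as tall. The wedge is at (270,424), the tray at (390,320), and the stand with the squeegee at (460,262). In the wrist view the tray spans (116–298, 52–225), with its keeper at the top (+y).

Run:
```python
from h import *
import pickle
S,D,W=[pickle.load(open(n+'0.pkl','rb')) for n in ['scene','side','wrist']]
def rp(n,P):print(n,np.round(P,4).tolist())
print('wedge scene/side ctr z.011',atz(S,(174,271),.011),atz(D,(274,285),.011),tri([S,D],[(174,271),(274,285)]))
b=tri([S,D],[(216,236),(280,220)]);print('big bottle',b,'base side',atz(D,(280,258),0))
print('small bottle',tri([S,D],[(321,176),(274,174)]))
# bottle tops (a.png px*0.64): 
for nm,uvs in {'cap top big':[(334*.64,331*.64),(442*.64,305*.64)],'small cap':[(507*.64,262*.64),(430*.64,247*.64)]}.items(): rp(nm,tri([S,D],uvs))
for nm,uv in {'jar':(52,43),'tape':(59,131),'cup':(66,254),'ringpale':(364,175)}.items(): rp(nm,atz(W,uv,.03))
for nm,uv in {'c1':(116,68),'c2':(298,52),'c3':(296,216),'c4':(118,222)}.items(): rp(nm,atz(W,uv,.006))
for nm,uv in {'s1':(184,265),'s2':(274,272)}.items(): rp(nm,atz(W,uv,.006))
im=W['image']
cv2.imwrite('pics/tray.png',cv2.resize(im[35:235,105:310],None,fx=3,fy=3,interpolation=cv2.INTER_CUBIC))
sc=cv2.resize(S['image'][195:310,150:350],None,fx=2.6,fy=2.6,interpolation=cv2.INTER_CUBIC)
sd=cv2.resize(D['image'][150:310,250:340],(280,498),interpolation=cv2.INTER_CUBIC)
c=np.zeros((498,800,3),np.uint8);c[:299,:520]=sc;c[:,520:]=sd;cv2.imwrite('pics/cand.png',c)
```

```text
wedge scene/side ctr z.011 [0.4753581  0.39679199 0.011     ] [0.46935362 0.40304442 0.011     ] [0.47118881 0.39936835 0.01167964]
big bottle [0.44621063 0.26012174 0.10231249] base side [0.44596159 0.26521446 0.        ]
small bottle [ 0.44633577 -0.21369024  0.07475164]
cap top big [0.4494, 0.2596, 0.1809]
small cap [0.4396, -0.2131, 0.1277]
jar [0.3763, 0.1806, 0.03]
tape [0.3832, 0.0575, 0.03]
cup [0.352, -0.1305, 0.03]
ringpale [0.784, -0.0072, 0.03]
c1 [0.467, 0.1327, 0.006]
c2 [0.7002, 0.1416, 0.006]
c3 [0.7029, -0.0712, 0.006]
c4 [0.4477, -0.0828, 0.006]
s1 [0.5427, -0.1501, 0.006]
s2 [0.6753, -0.1602, 0.006]
```

View pics/tray.png

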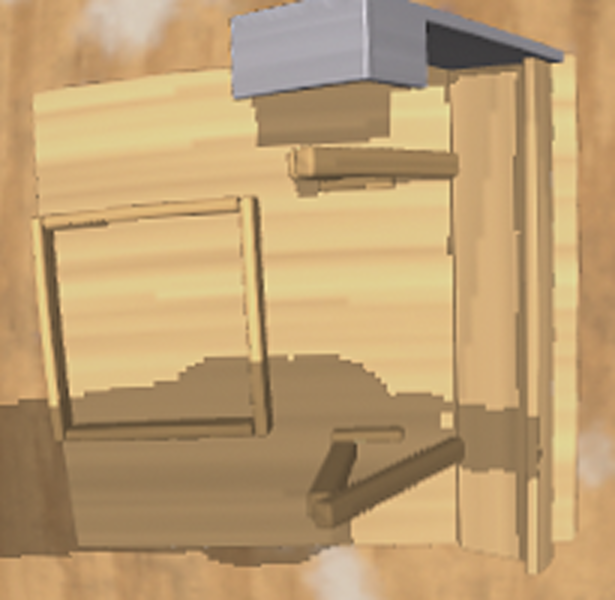

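View pics/cand.png

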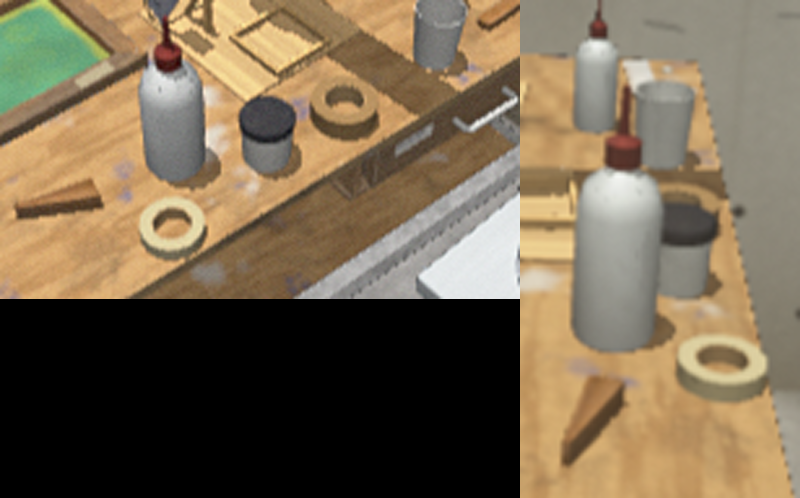

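Tray crop: base corners at (34,95), (575,540) and (75,544), bay frame (35,218)–(270,432), rail tops at (300,162) and (322,508). Candidates crop: only one wedge, at (60,200) with its wide end to the right. Of the two bottles, the near one at (172,115) is clearly the larger (cap top triangulates to 0.181 m against 0.128 m), so that one fits.

Run:
```python
from h import *
import pickle
from scipy.optimize import least_squares
W=pickle.load(open('wrist0.pkl','rb'))
o=np.array([105,35.])
pts=[((34,95),(-.117,.106,.006)),((576,541),(.117,-.106,.006)),((77,544),(-.117,-.106,.006)),((455,545),(.065,-.105,.014)),((302,162),(.019,.059,.0937)),((322,505),(.019,-.059,.0937)),((368,82),(.065-.0615+.0,.0975-.02,.014+.1065)) ]
P=np.array([p[1] for p in pts]);U=np.array([p[0] for p in pts])/3+o
def tw(p,X): c,s=np.cos(p[2]),np.sin(p[2]);X=np.asarray(X);return np.stack([p[0]+c*X[...,0]-s*X[...,1],p[1]+s*X[...,0]+c*X[...,1],X[...,2]],-1)
res=lambda p,m=6:(proj(W,tw(p,P[:m]))-U[:m]).ravel()
q=least_squares(res,[.58,.03,0],loss='soft_l1').x;print(q,np.round(res(q).reshape(-1,2),1).tolist())
print('base only',least_squares(lambda p:res(p,4),q).x)
# bay top outer corners
for uv in [(35,218),(258,197),(270,432),(62,440)]:
    X=atz(W,np.array(uv)/3+o,.020)-[q[0],q[1],0];c,s=np.cos(q[2]),np.sin(q[2]);print(np.round([c*X[0]+s*X[1],-s*X[0]+c*X[1]],4))
np.save('tray.npy',q)
s=r.get_obs();print(s['ee_pos'],R.from_quat(s['tcp_rot']).as_matrix().round(3).tolist(),s['force'])
print((R.from_quat(s['tcp_rot']).inv().apply([.475-.65,.40,.2-.219])/0.08))
```

```text
[0.58463506 0.03385429 0.01974801] [[-1.3, -2.1], [-0.4, -0.3], [-0.2, 0.7], [1.3, 0.9], [0.2, -1.4], [-0.0, 3.3]]
base only [0.5846518  0.03351036 0.01992711]
[-0.1107  0.0479]
[-0.0118  0.0479]
[-0.0128 -0.0492]
[-0.1089 -0.0498]
[6.50012613e-01 1.26260671e-05 2.19484660e-01] [[-0.0, 1.0, -0.0], [1.0, 0.0, 0.0], [0.0, -0.0, -1.0]] [ 0.21130458 -0.5910465   0.21867445]
[ 5.00007537 -2.18731151  0.23764922]
```

Emit:
jog_arm:
  motion:
    - {"grip": 1,"offset": [1,0,0],"rot": [0,0,0]}
    - {"grip": 1,"offset": [1,0,0],"rot": [0,0,0]}
    - {"grip": 1,"offset": [1,0,0],"rot": [0,0,0]}
  squeeze: 40

```text
time_s: 1.9
ee_pos: [0.6489, 0.0935, 0.2195]
tcp_rot: [0.702, 0.712, 0.003, -0.003]
force: [-0.0, 3.5, 0.2]
opening: 0.0853
grasp_force: 0.0
```

Emit:
jog_arm:
  motion:
    - {"grip": 1,"offset": [1,0,0],"rot": [0,0,0]}
    - {"grip": 1,"offset": [1,0,0],"rot": [0,0,0]}
    - {"grip": 1,"offset": [1,0,0],"rot": [0,0,0]}

```text
time_s: 2.15
ee_pos: [0.6477, 0.174, 0.2195]
tcp_rot: [0.702, 0.712, 0.003, -0.004]
force: [-0.4, 3.6, -0.1]
opening: 0.0851
grasp_force: 0.0
```

Emit:
jog_arm:
  motion:
    - {"grip": 1,"offset": [1,-0.7,0],"rot": [0,0,0]}
    - {"grip": 1,"offset": [1,-0.7,0],"rot": [0,0,0]}
    - {"grip": 1,"offset": [1,-0.7,0],"rot": [0,0,0]}

```text
time_s: 2.4
ee_pos: [0.5893, 0.2483, 0.2194]
tcp_rot: [0.704, 0.71, 0.001, -0.003]
force: [-0.3, 2.3, -0.5]
opening: 0.085
grasp_force: 0.0
```

Emit:
jog_arm:
  motion:
    - {"grip": 1,"offset": [1,-0.7,0],"rot": [0,0,0]}
    - {"grip": 1,"offset": [1,-0.7,0],"rot": [0,0,0]}
    - {"grip": 1,"offset": [1,-0.7,0],"rot": [0,0,0]}

```text
time_s: 2.65
ee_pos: [0.5322, 0.3282, 0.2198]
tcp_rot: [0.703, 0.711, 0.001, -0.003]
force: [-1.4, 1.1, 0.7]
opening: 0.0854
grasp_force: 0.0
```

Emit:
jog_arm:
  motion:
    - {"grip": 1,"offset": [1,-0.7,0],"rot": [0,0,0]}
    - {"grip": 1,"offset": [1,-0.7,0],"rot": [0,0,0]}
    - {"grip": 1,"offset": [1,-0.7,0],"rot": [0,0,0]}

```text
time_s: 2.9
ee_pos: [0.4756, 0.4077, 0.2198]
tcp_rot: [0.703, 0.711, 0.001, -0.003]
force: [-0.9, 1.3, 0.3]
opening: 0.0851
grasp_force: 0.0
```

Run:
```python
from h import *
import pickle
s=r.get_obs();print(s['ee_pos'],s['time_s'],s['force'])
f=grab('wrist','w1.png');pickle.dump(f,open('w1.pkl','wb'))
b=r.boxes_of('wedge',f);print([(x['rect'],x['conf']) for x in b[:2]])
x,y,w,h=b[0]['rect'];x0=int(x-w/2-15);y0=int(y-h/2-15);c=f['image'][y0:y0+int(h)+30,x0:x0+int(w)+30];print(x0,y0)
# segment dark brown
hsv=cv2.cvtColor(f['image'],cv2.COLOR_BGR2HSV)
cv2.imwrite('pics/w1c.png',cv2.resize(c,None,fx=4,fy=4,interpolation=cv2.INTER_CUBIC));print(c.shape)
```

```text
[0.47556708 0.40774986 0.21980787] 2.9 [-0.88758425  1.34824078  0.26127831]
[([254.4, 169.1, 44.7, 71.4], 0.67)]
217 118
(101, 74, 3)
```

View crop.

View pics/w1c.png

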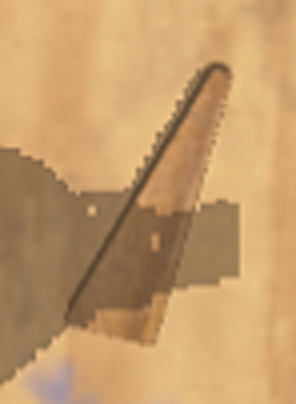

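Run:
```python
from h import *
import pickle
f=pickle.load(open('w1.pkl','rb'))
hsv=cv2.cvtColor(f['image'],cv2.COLOR_BGR2HSV)
c=hsv[118:219,217:291]
for p in [(13,40),(50,37),(60,37),(80,60),(50,10)]: print(p,c[p].tolist())
print(np.round(f['world_from_camera'],3).tolist(), r.get_obs()['ee_pos'], R.from_quat(r.get_obs()['tcp_rot']).as_matrix().round(3).tolist())
```

```text
(13, 40) [17, 108, 221]
(50, 37) [14, 131, 195]
(60, 37) [15, 121, 137]
(80, 60) [18, 111, 228]
(50, 10) [16, 118, 147]
[[1.0, 0.011, 0.001, 0.475], [0.011, -0.952, -0.306, 0.488], [-0.003, 0.306, -0.952, 0.375], [0.0, 0.0, 0.0, 1.0]] [0.47711505 0.40592431 0.21967386] [[-0.011, 1.0, -0.002], [1.0, 0.011, 0.003], [0.003, -0.002, -1.0]]
```

The crop shows the wedge's narrow end at (222,68) and wide end (72,318)–(157,345), with the straight side on the right.

Run:
```python
from h import *
import pickle
from scipy.optimize import least_squares
f=pickle.load(open('w1.pkl','rb'))
U=np.array([(75,319),(157,345),(212,72),(231,72)])/4+[217,118]
P=np.array([(.015,.045,.022),(-.015,.045,.022),(-.009,-.045,.022),(-.015,-.045,.022)])
def tw(p,X): c,s=np.cos(p[2]),np.sin(p[2]);return np.stack([p[0]+c*X[...,0]-s*X[...,1],p[1]+s*X[...,0]+c*X[...,1],X[...,2]],-1)
res=lambda p:(proj(f,tw(p,P))-U).ravel()
q=least_squares(res,[.475,.4,2.9]).x;print(q,np.degrees(q[2]),np.round(res(q),1))
S,D=[pickle.load(open(n+'0.pkl','rb')) for n in ['scene','side']]
print('pred boxes scene',proj(S,tw(q,P)).mean(0),'side',proj(D,tw(q,P)).mean(0))
```

```text
[0.4715994  0.40681944 2.90863569] 166.65254906526636 [-1.9  1.7  0.8  0.6  0.4 -1.6  0.6 -0.4]
pred boxes scene [170.41145073 269.74446015] side [270.53315962 281.99875756]
```

Emit:
jog_arm:
  motion:
    - {"grip": 1,"offset": [-0.05,-0.01,0.4],"rot": [0,0,0.04]}
    - {"grip": 1,"offset": [-0.05,-0.01,0.8],"rot": [0,0,0.08]}
    - {"grip": 1,"offset": [-0.05,-0.01,1],"rot": [0,0,0.119]}
    - {"grip": 1,"offset": [-0.05,-0.01,1],"rot": [0,0,0.119]}
    - {"grip": 1,"offset": [-0.05,-0.01,1],"rot": [0,0,0.119]}
    - {"grip": 1,"offset": [-0.05,-0.01,1],"rot": [0,0,0.119]}

```text
time_s: 3.5
ee_pos: [0.4828, 0.3961, 0.141]
tcp_rot: [0.826, 0.564, 0.001, 0.0]
force: [0.5, -0.4, 0.3]
opening: 0.0857
grasp_force: 0.0
```

Run:
```python
from h import *
import pickle
f=grab('wrist','w2.png');pickle.dump(f,open('w2.pkl','wb'))
s=r.get_obs();print(s['ee_pos'],R.from_quat(s['tcp_rot']).as_matrix().round(3).tolist())
b=r.boxes_of('wedge',f);print([(x['rect'],x['conf']) for x in b[:2]])
im=f['image'].copy();p=proj(f,np.array(s['ee_pos'])-[0,0,.2-.1]*0+[0,0,.022-s['ee_pos'][2]]);cv2.circle(im,tuple(int(v) for v in p),2,(0,0,255),-1)
x0,y0=180,100;print(p)
cv2.imwrite('pics/w2c.png',cv2.resize(im[100:300,150:360],None,fx=3,fy=3,interpolation=cv2.INTER_CUBIC))
```

```text
[0.48298688 0.39667481 0.14164461] [[0.364, 0.931, 0.003], [0.931, -0.364, 0.003], [0.003, 0.002, -1.0]]
[([246.3, 176.2, 30.7, 93.8], 0.6)]Traceback (most recent call last):
  File "<stdin>", line 6, in <module>
ValueError: operands could not be broadcast together with shapes (3,) (0,)
```

Run:
```python
from h import *
import pickle
f=pickle.load(open('w2.pkl','rb'));s=r.get_obs()
im=f['image'].copy();p=proj(f,np.array([*s['ee_pos'][:2],.022]));print(p)
im=cv2.resize(im[100:300,150:360],None,fx=3,fy=3,interpolation=cv2.INTER_CUBIC)
cv2.circle(im,tuple(int(v) for v in (p-[150,100])*3),3,(0,0,255),-1)
cv2.imwrite('pics/w2c.png',im)
```

```text
[256.71831107 184.336097  ]
```

View pics/w2c.png

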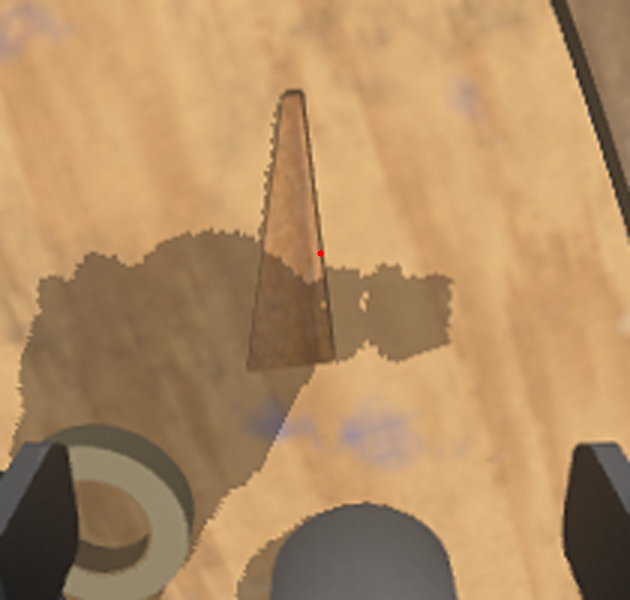

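The crop shows the wedge upright in the tool frame, with corners at (281,92), (303,92), (248,368) and (334,360). The TCP projects to (320,253), right of its axis. The pale ring sits at (118,520).

Run:
```python
from h import *
import pickle
from scipy.optimize import least_squares
f=pickle.load(open('w2.pkl','rb'))
U=np.array([(248,368),(334,360),(281,92),(303,92)])/3+[150,100]
P=np.array([(.015,.045,.022),(-.015,.045,.022),(-.009,-.045,.022),(-.015,-.045,.022)])
def tw(p,X): c,s=np.cos(p[2]),np.sin(p[2]);X=np.asarray(X);return np.stack([p[0]+c*X[...,0]-s*X[...,1],p[1]+s*X[...,0]+c*X[...,1],X[...,2]],-1)
for k in (0,1):
    P2=P*[-1,1,1] if k else P
    U2=U
    g=lambda p:(proj(f,tw(p,P2))-U).ravel()
    q=least_squares(g,[.475,.4,2.9]).x;print(q,np.degrees(q[2]),np.round(g(q),1))
    if not k: Q=q
t=tw(Q,[-.0055,.004,0]);s=r.get_obs();print('target',t, 'delta tool/0.08',R.from_quat(s['tcp_rot']).inv().apply(np.array([t[0],t[1],.018])-s['ee_pos'])/.08)
print('ring',atz(f,np.array([118,520])/3+[150,100],.018))
np.save('wedge.npy',Q)
```

```text
[0.47086695 0.4077033  2.88792582] 165.46596078390556 [-0.5  0.7  0.4  0.1  0.5  0.1 -0.4 -0.7]
[0.48174766 0.40292209 2.6126942 ] 149.69635058173168 [ 28.5   1.5 -29.7  -0.2   7.4   0.4  -6.4  -0.5]
target [0.47518712 0.40245105 0.        ] delta tool/0.08 [ 0.02359049 -0.11852214  1.54785177]
ring [0.37415084 0.32678563 0.018     ]
```

Emit:
jog_arm:
  motion:
    - {"grip": 1,"offset": [0.02,-0.12,0.4],"rot": [0,0,0]}
    - {"grip": 1,"offset": [0.02,-0.12,0.8],"rot": [0,0,0]}
    - {"grip": 1,"offset": [0.02,-0.12,1],"rot": [0,0,0]}
    - {"grip": 1,"offset": [0.02,-0.12,1],"rot": [0,0,0]}

```text
time_s: 3.93
ee_pos: [0.4706, 0.3992, 0.0564]
tcp_rot: [0.826, 0.564, -0.003, 0.0]
force: [-0.6, -0.7, -0.7]
opening: 0.0853
grasp_force: 0.0
```

Emit:
jog_arm:
  motion:
    - {"grip": 1,"offset": [0,0,0.3],"rot": [0,0,0]}
    - {"grip": 1,"offset": [0,0,0.53],"rot": [0,0,0]}
    - {"grip": 1,"offset": [0,0,0.53],"rot": [0,0,0]}
    - {"grip": -1,"offset": [0,0,0.53],"rot": [0,0,0]}
    - {"grip": -1,"offset": [0,0,0.53],"rot": [0,0,0]}
    - {"grip": -1,"offset": [0,0,0.53],"rot": [0,0,0]}
    - {"grip": -1,"offset": [0,0,0.53],"rot": [0,0,0]}
    - {"grip": -1,"offset": [0,0,0.53],"rot": [0,0,0]}
    - {"grip": -1,"offset": [0,0,0.53],"rot": [0,0,0]}
    - {"grip": -1,"offset": [0,0,0.53],"rot": [0,0,0]}
    - {"grip": -1,"offset": [0,0,0.53],"rot": [0,0,0]}
    - {"grip": -1,"offset": [0,0,0.53],"rot": [0,0,0]}

```text
time_s: 4.93
ee_pos: [0.4727, 0.401, 0.017]
tcp_rot: [0.826, 0.563, -0.0, -0.0]
force: [-0.5, -0.4, -0.3]
opening: 0.0002
grasp_force: 0.0
```

Emit:
jog_arm:
  motion:
    - {"grip": 1,"offset": [0,0,-0.4],"rot": [0,0,0]}
    - {"grip": 1,"offset": [0,0,-0.8],"rot": [0,0,0]}
    - {"grip": 1,"offset": [0,0,-1],"rot": [0,0,0]}
    - {"grip": 1,"offset": [0,0,-1],"rot": [0,0,0]}
    - {"grip": 1,"offset": [0,0,-1],"rot": [0,0,0]}
    - {"grip": 1,"offset": [0,0,-1],"rot": [0,0,0]}
    - {"grip": 1,"offset": [0,0,-1],"rot": [0,0,0]}

```text
time_s: 5.52
ee_pos: [0.4716, 0.3999, 0.0952]
tcp_rot: [0.826, 0.563, -0.002, 0.0]
force: [-0.4, -0.4, -0.4]
opening: 0.083
grasp_force: 0.0
```

Run:
```python
from h import *
import pickle
f=grab('wrist','w3.png');pickle.dump(f,open('w3.pkl','wb'))
s=r.get_obs();print(s['ee_pos'])
b=r.boxes_of('wedge',f);print([(x['rect'],x['conf']) for x in b[:2]])
im=cv2.resize(f['image'][60:330,120:400],(700,675)[:2] if 0 else (616,594),interpolation=cv2.INTER_CUBIC)
p=proj(f,np.array([*s['ee_pos'][:2],.022]));print(p);cv2.circle(im,tuple(int(v) for v in (p-[120,60])*2.2),3,(0,0,255),-1)
cv2.imwrite('pics/w3c.png',im)
```

```text
[0.47163545 0.39992352 0.09515668]
[([259.2, 188.8, 37.6, 115.0], 0.73)]
[257.39789729 200.38207066]
```

View pics/w3c.png

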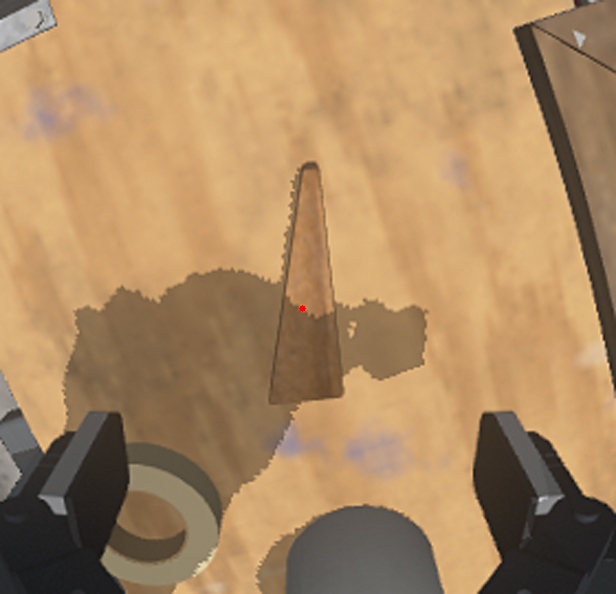

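The wedge is still lying flat, with its narrow end at (310,165) and wide end (269,404)–(343,396). I'll refit to see whether it was squeezed along.

```bash
cat >> h.py <<'E'
from scipy.optimize import least_squares
def tw(p,X):
    c,s=np.cos(p[2]),np.sin(p[2]);X=np.asarray(X);return np.stack([p[0]+c*X[...,0]-s*X[...,1],p[1]+s*X[...,0]+c*X[...,1],X[...,2]],-1)
WP=np.array([(.015,.045,.022),(-.015,.045,.022),(-.009,-.045,.022),(-.015,-.045,.022)])
def fitw(f,U,p0,z=.022):
    P=WP.copy();P[:,2]=z;g=lambda p:(proj(f,tw(p,P))-U).ravel();q=least_squares(g,p0);return q.x,q.cost
E
python3 - <<'E'
from h import *
import pickle
f=pickle.load(open('w3.pkl','rb'));s=r.get_obs()
U=np.array([(269,404),(343,396),(301,165),(319,165)])/2.2+[120,60]
for z in (.012,.022,.032):
    print(z,fitw(f,U,[.475,.4,2.9],z))
f2=pickle.load(open('w2.pkl','rb'));U2=np.array([(248,368),(334,360),(281,92),(303,92)])/3+[150,100]
for z in (.012,.022,.032): print(z,fitw(f2,U2,[.475,.4,2.9],z))
e=np.array(s['ee_pos']);print(proj(f,e),proj(f,e-[0,0,.014]),np.round(f['world_from_camera'],4)[:3,3]-e)
print(s['ee_pos'],s['opening'],s['q'])
E
```

```text
0.012 (array([0.46962137, 0.40514768, 2.88657069]), np.float64(10.789960237426454))
0.022 (array([0.47052513, 0.40777286, 2.88679558]), np.float64(0.5159954002370075))
0.032 (array([0.47141771, 0.41036932, 2.88704365]), np.float64(11.758466159602206))
0.012 (array([0.46972943, 0.40557734, 2.88811474]), np.float64(3.358660097715661))
0.022 (array([0.47086695, 0.4077033 , 2.88792582]), np.float64(0.9499072291269893))
0.032 (array([0.47199798, 0.4098153 , 2.8877208 ]), np.float64(9.967706608958762))
[257.83802134 242.069677  ] [257.75669808 231.75026333] [0.0288226  0.07524725 0.15440649]
[0.4717774  0.40005275 0.09529351] 0.08554599163185628 [-0.7085937   0.46140812 -0.07646336  1.7673494   0.04264535  0.91777029
 -1.17687678]
```

The wedge did not move at all, so the fingers closed above it. I'll check the tip height with shut jaws just over the wedge.

Emit:
jog_arm:
  motion:
    - {"grip": -1,"offset": [0,0,0.3],"rot": [0,0,0]}
    - {"grip": -1,"offset": [0,0,0.66],"rot": [0,0,0]}
    - {"grip": -1,"offset": [0,0,0.66],"rot": [0,0,0]}
    - {"grip": -1,"offset": [0,0,0.66],"rot": [0,0,0]}
    - {"grip": -1,"offset": [0,0,0.66],"rot": [0,0,0]}
    - {"grip": -1,"offset": [0,0,0.66],"rot": [0,0,0]}
    - {"grip": -1,"offset": [0,0,0.66],"rot": [0,0,0]}
    - {"grip": -1,"offset": [0,0,0.66],"rot": [0,0,0]}

```text
time_s: 6.28
ee_pos: [0.4738, 0.4019, 0.0459]
tcp_rot: [0.826, 0.563, 0.001, -0.0]
force: [-0.3, -0.7, 0.4]
opening: -0.0002
grasp_force: 0.0
```

Run:
```python
from h import *
s=r.get_obs();e=np.array(s['ee_pos']);print(e,s['opening'],s['force'])
f=grab('wrist');d=grab('side')
a=f['image'][130:384,130:384].copy();p=proj(f,np.array([e,e-[0,0,.014]]));print(p)
for q in p: cv2.circle(a,tuple(int(v) for v in q-130),1,(0,0,255),-1)
p=proj(d,np.array([e,e-[0,0,.014]]));print(p);c=p[0].astype(int)
dd=d['image'].copy()
b=cv2.resize(dd[c[1]-45:c[1]+45,c[0]-40:c[0]+40],(400,450),interpolation=cv2.INTER_CUBIC)
for q in p: cv2.circle(b,tuple(int(v) for v in (q-c+[40,45])*5),2,(0,0,255),-1)
o=np.zeros((450,800,3),np.uint8);o[:400,:400]=cv2.resize(a,(400,400));o[:,400:]=b;cv2.imwrite('pics/shut.png',o)
```

```text
[0.47376623 0.40185731 0.04587564] -0.00017022136235435452 [-0.34317607 -0.6973313   0.41283151]
[[257.6905721  242.35764022]
 [257.55731814 232.14348578]]
[[272.77227107 271.95791978]
 [272.49393629 277.09887223]]
```

View pics/shut.png

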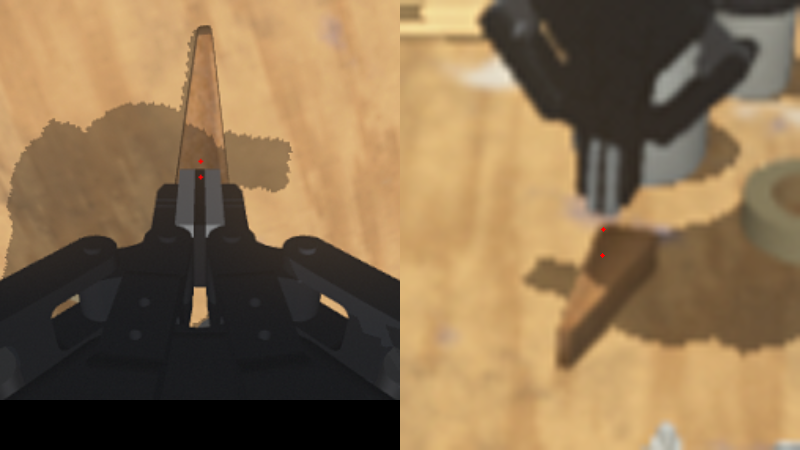

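The picture shows the shut tips (side crop at row 210) about 22 mm short of the predicted tip (row 255). The fingers therefore end higher than the reported TCP implies. I'll touch the bare table beside the wedge to measure it.

Emit:
jog_arm:
  motion:
    - {"grip": -1,"offset": [0,0.5,0],"rot": [0,0,0]}
    - {"grip": -1,"offset": [0,0.5,0.4],"rot": [0,0,0]}
    - {"grip": -1,"offset": [0,0.5,0.4],"rot": [0,0,0]}
    - {"grip": -1,"offset": [0,0.5,0.4],"rot": [0,0,0]}

```text
time_s: 6.72
ee_pos: [0.5089, 0.3847, 0.0108]
tcp_rot: [0.827, 0.563, -0.002, 0.0]
force: [-0.8, -0.0, 0.6]
opening: -0.0003
grasp_force: 0.0
```

Emit:
jog_arm:
  motion:
    - {"grip": -1,"offset": [0,0,0.07],"rot": [0,0,0]}
    - {"grip": -1,"offset": [0,0,0.07],"rot": [0,0,0]}

```text
time_s: 6.88
ee_pos: [0.5093, 0.3877, 0.0071]
tcp_rot: [0.826, 0.564, 0.0, -0.001]
force: [-0.3, -0.2, -0.4]
opening: -0.0005
grasp_force: 0.0
```

Emit:
jog_arm:
  motion:
    - {"grip": -1,"offset": [0,0,0.06],"rot": [0,0,0]}
    - {"grip": -1,"offset": [0,0,0.06],"rot": [0,0,0]}

```text
time_s: 7.05
ee_pos: [0.5094, 0.3872, 0.002]
tcp_rot: [0.826, 0.564, 0.0, -0.0]
force: [-0.3, -0.2, -0.5]
opening: 0.0002
grasp_force: 0.0
```

Emit:
jog_arm:
  motion:
    - {"grip": -1,"offset": [0,0,0.05],"rot": [0,0,0]}
    - {"grip": -1,"offset": [0,0,0.05],"rot": [0,0,0]}

```text
time_s: 7.22
ee_pos: [0.5096, 0.3864, -0.0025]
tcp_rot: [0.826, 0.564, -0.0, -0.0]
force: [-0.7, -0.3, -0.0]
opening: -0.0001
grasp_force: 0.0
```

Emit:
jog_arm:
  motion:
    - {"grip": -1,"offset": [0,0,0.04],"rot": [0,0,0]}
    - {"grip": -1,"offset": [0,0,0.04],"rot": [0,0,0]}

```text
time_s: 7.38
ee_pos: [0.5097, 0.3862, -0.0058]
tcp_rot: [0.826, 0.563, -0.0, 0.0]
force: [-0.5, -0.1, -0.5]
opening: 0.0
grasp_force: 0.0
```

Emit:
jog_arm:
  motion:
    - {"grip": -1,"offset": [0,0,0.03],"rot": [0,0,0]}
    - {"grip": -1,"offset": [0,0,0.03],"rot": [0,0,0]}

```text
time_s: 7.55
ee_pos: [0.5099, 0.3861, -0.0082]
tcp_rot: [0.826, 0.563, -0.0, 0.0]
force: [0.5, 0.2, -0.1]
opening: 0.0
grasp_force: 0.0
```

Emit:
jog_arm:
  motion:
    - {"grip": -1,"offset": [0,0,0.03],"rot": [0,0,0]}
    - {"grip": -1,"offset": [0,0,0.03],"rot": [0,0,0]}

```text
time_s: 7.72
ee_pos: [0.5098, 0.3862, -0.0106]
tcp_rot: [0.826, 0.563, -0.0, 0.0]
force: [-0.7, 0.8, -1.4]
opening: 0.0
grasp_force: 0.0
```

Emit:
jog_arm:
  motion:
    - {"grip": -1,"offset": [0,0,0.03],"rot": [0,0,0]}
    - {"grip": -1,"offset": [0,0,0.03],"rot": [0,0,0]}

```text
time_s: 7.88
ee_pos: [0.5104, 0.3866, -0.0116]
tcp_rot: [0.826, 0.563, 0.0, 0.0]
force: [-0.5, -0.8, 4.9]
opening: -0.0
grasp_force: 2.4
```

Run:
```python
from h import *
s=r.get_obs();e=np.array(s['ee_pos']);print(e,s['force'])
d=grab('side');S=grab('scene')
for f,n in((d,'d'),(S,'s')):
    p=proj(f,np.array([e,e+[0,0,.022],[e[0],e[1],0]]));print(n,p.round(1).tolist())
    c=p[2].astype(int);g=cv2.cvtColor(f['image'],cv2.COLOR_BGR2GRAY)
    for y in range(c[1]-14,c[1]+8): print(y,g[y,c[0]-6:c[0]+7].tolist())
```

```text
[ 0.51043427  0.38663578 -0.01157319] [-0.46879635 -0.84035817  4.9349801 ]
d [[256.0, 288.5], [256.3, 280.7], [256.2, 284.4]]
270 [84, 47, 45, 46, 47, 44, 45, 44, 45, 45, 45, 44, 44]
271 [101, 51, 50, 64, 73, 54, 48, 45, 45, 45, 44, 43, 43]
272 [105, 54, 64, 94, 97, 70, 82, 67, 49, 44, 43, 43, 45]
273 [106, 54, 71, 109, 97, 72, 106, 100, 69, 49, 44, 43, 46]
274 [107, 55, 71, 110, 90, 68, 107, 115, 79, 50, 44, 44, 47]
275 [107, 55, 71, 109, 88, 67, 106, 115, 76, 49, 45, 43, 46]
276 [88, 52, 80, 112, 85, 64, 106, 115, 76, 48, 45, 42, 46]
277 [67, 51, 87, 114, 79, 62, 107, 115, 75, 50, 44, 42, 46]
278 [67, 51, 88, 114, 80, 67, 108, 115, 77, 51, 44, 42, 47]
279 [66, 50, 88, 114, 80, 74, 111, 112, 76, 50, 44, 43, 51]
280 [70, 52, 89, 113, 80, 73, 109, 111, 73, 49, 45, 46, 65]
281 [76, 60, 89, 114, 80, 74, 110, 110, 71, 47, 46, 59, 86]
282 [88, 81, 101, 116, 80, 74, 110, 110, 69, 45, 49, 81, 102]
283 [98, 97, 109, 117, 81, 74, 110, 110, 72, 53, 67, 96, 106]
284 [120, 101, 104, 109, 77, 74, 110, 111, 88, 83, 93, 103, 104]
285 [157, 117, 97, 96, 76, 81, 105, 107, 100, 102, 104, 105, 105]
28
[... 1097 characters left out ...]
, 23, 54, 102, 106]
261 [194, 105, 27, 26, 37, 49, 40, 41, 49, 83, 85, 107, 105]
262 [195, 163, 69, 32, 18, 20, 16, 17, 61, 119, 110, 110, 114]
263 [194, 189, 96, 81, 32, 29, 29, 30, 52, 119, 114, 118, 120]
264 [185, 158, 113, 114, 49, 26, 30, 22, 35, 108, 122, 120, 110]
265 [175, 103, 98, 114, 72, 23, 32, 26, 51, 94, 121, 102, 108]
266 [173, 100, 99, 115, 81, 56, 82, 85, 86, 90, 103, 89, 84]
267 [145, 102, 102, 111, 101, 85, 116, 104, 91, 93, 82, 77, 74]
268 [112, 103, 104, 106, 105, 95, 90, 83, 81, 78, 72, 75, 77]
269 [127, 92, 99, 95, 84, 78, 79, 77, 82, 80, 88, 86, 85]
270 [133, 112, 116, 84, 75, 82, 84, 89, 92, 86, 90, 91, 96]
271 [140, 140, 142, 125, 91, 91, 93, 94, 94, 94, 95, 96, 89]
```

Contact at reported z = -0.0115, so the real fingertips end 11.5 mm behind the reported TCP instead of 14 mm ahead. That is about 25.5 mm along tool z, and I'll allow for it from here on. Now I'll grasp the wedge.

Emit:
jog_arm:
  motion:
    - {"grip": -1,"offset": [0,0,-0.5],"rot": [0,0,0]}
    - {"grip": 1,"offset": [0,0,-0.9],"rot": [0,0,0]}
    - {"grip": 1,"offset": [0.02,-0.3,-0.9],"rot": [0,0,0]}
    - {"grip": 1,"offset": [0.02,-0.48,-0.9],"rot": [0,0,0]}
    - {"grip": 1,"offset": [0.02,-0.48,-0.9],"rot": [0,0,0]}
    - {"grip": 1,"offset": [0.02,-0.48,-0.9],"rot": [0,0,0]}
    - {"grip": 1,"offset": [0.02,-0.48,-0.9],"rot": [0,0,0]}
    - {"grip": 1,"offset": [0.02,-0.48,-0.5],"rot": [0,0,0]}
    - {"grip": 1,"offset": [0.02,-0.48,-0.06],"rot": [0,0,0]}
    - {"grip": 1,"offset": [0.02,-0.48,-0.06],"rot": [0,0,0]}
    - {"grip": -1,"offset": [0.02,-0.48,-0.06],"rot": [0,0,0]}
    - {"grip": -1,"offset": [0.02,-0.48,-0.06],"rot": [0,0,0]}
    - {"grip": -1,"offset": [0.02,-0.48,-0.06],"rot": [0,0,0]}
    - {"grip": -1,"offset": [0.02,-0.48,-0.06],"rot": [0,0,0]}
    - {"grip": -1,"offset": [0.02,-0.48,-0.06],"rot": [0,0,0]}
    - {"grip": -1,"offset": [0.02,-0.48,-0.06],"rot": [0,0,0]}
    - {"grip": -1,"offset": [0.02,-0.48,-0.06],"rot": [0,0,0]}
    - {"grip": -1,"offset": [0.02,-0.48,-0.06],"rot": [0,0,0]}

```text
time_s: 9.48
ee_pos: [0.4762, 0.403, -0.0057]
tcp_rot: [0.826, 0.563, 0.002, -0.0]
force: [0.2, -0.5, 6.3]
opening: 0.0188
grasp_force: 38.7
```

Emit:
jog_arm:
  motion:
    - {"grip": -1,"offset": [0,0,-0.3],"rot": [0,0,0]}
    - {"grip": -1,"offset": [0,0,-0.6],"rot": [0,0,-0.04]}
    - {"grip": -1,"offset": [0,0,-1],"rot": [0,0,-0.087]}
    - {"grip": -1,"offset": [0,0,-1],"rot": [0,0,-0.087]}

```text
time_s: 9.82
ee_pos: [0.4788, 0.4055, 0.0791]
tcp_rot: [0.74, 0.672, 0.006, -0.0]
force: [1.4, 0.8, 0.9]
opening: 0.019
grasp_force: 39.0
```

Emit:
jog_arm:
  motion:
    - {"grip": -1,"offset": [0,0,-0.5],"rot": [0,0,0]}
    - {"grip": -1,"offset": [0,0,-1],"rot": [0,0,0]}
    - {"grip": -1,"offset": [0,0,-1],"rot": [0,0,0]}

```text
time_s: 10.07
ee_pos: [0.4795, 0.4063, 0.1614]
tcp_rot: [0.742, 0.67, 0.008, -0.0]
force: [1.3, 2.1, 1.2]
opening: 0.0194
grasp_force: 39.0
```

Emit:
jog_arm:
  motion:
    - {"grip": -1,"offset": [-0.3,0.5,0],"rot": [0,0,0]}
    - {"grip": -1,"offset": [-0.6,1,-0.2],"rot": [0,0,0]}
    - {"grip": -1,"offset": [-0.6,1,-0.2],"rot": [0,0,0]}

```text
time_s: 10.32
ee_pos: [0.5567, 0.3395, 0.1698]
tcp_rot: [0.745, 0.667, 0.002, 0.003]
force: [2.5, -2.2, -0.1]
opening: 0.0192
grasp_force: 39.0
```

Emit:
jog_arm:
  motion:
    - {"grip": -1,"offset": [-0.45,0.3,0],"rot": [0,0,0]}
    - {"grip": -1,"offset": [-0.95,0.6,0],"rot": [0,0,0]}
    - {"grip": -1,"offset": [-0.95,0.6,0],"rot": [0,0,0]}

```text
time_s: 10.57
ee_pos: [0.5953, 0.2538, 0.1681]
tcp_rot: [0.746, 0.666, -0.001, 0.004]
force: [1.8, -2.4, -0.5]
opening: 0.019
grasp_force: 39.0
```

Emit:
jog_arm:
  motion:
    - {"grip": -1,"offset": [-0.45,0.1,0],"rot": [0,0,0]}
    - {"grip": -1,"offset": [-0.95,0.2,0],"rot": [0,0,0]}
    - {"grip": -1,"offset": [-0.95,0.2,0],"rot": [0,0,0]}

```text
time_s: 10.82
ee_pos: [0.6004, 0.1749, 0.1676]
tcp_rot: [0.747, 0.665, -0.003, 0.004]
force: [1.2, -2.1, -0.1]
opening: 0.0191
grasp_force: 39.0
```

Emit:
jog_arm:
  motion:
    - {"grip": -1,"offset": [-0.45,0.1,0],"rot": [0,0,0]}
    - {"grip": -1,"offset": [-0.95,0.2,0],"rot": [0,0,0]}
    - {"grip": -1,"offset": [-0.95,0.2,0],"rot": [0,0,0]}

```text
time_s: 11.07
ee_pos: [0.6078, 0.0978, 0.1679]
tcp_rot: [0.747, 0.665, -0.003, 0.004]
force: [-0.3, -4.0, 0.1]
opening: 0.0189
grasp_force: 39.0
```

Emit:
jog_arm:
  motion:
    - {"grip": -1,"offset": [-0.45,0.1,0],"rot": [0,0,0]}
    - {"grip": -1,"offset": [-0.9,0.19,0],"rot": [0,0,0]}
    - {"grip": -1,"offset": [-1,0.19,0],"rot": [0,0,0]}
    - {"grip": -1,"offset": [-1,0.19,0],"rot": [0,0,0]}
    - {"grip": -1,"offset": [-1,0.19,0],"rot": [0,0,0]}

```text
time_s: 11.48
ee_pos: [0.6133, 0.0292, 0.168]
tcp_rot: [0.743, 0.669, -0.0, -0.0]
force: [-0.5, 0.3, 0.2]
opening: 0.0189
grasp_force: 39.0
```

Run:
```python
from h import *
import pickle
s=r.get_obs();e=np.array(s['ee_pos']);print(e,s['opening'],s['grasp_force'],R.from_quat(s['tcp_rot']).as_matrix().round(3).tolist(),s['time_s'])
f=grab('wrist','w5.png');pickle.dump(f,open('w5.pkl','wb'))
print([(n,[(np.round(b['rect']).astype(int).tolist(),round(b['conf'],2)) for b in r.boxes_of(n,f)[:2]]) for n in ('wedge','kit_tray')])
```

```text
[0.61331878 0.02916879 0.16800083] 0.0188585517261305 38.99986870237626 [[0.104, 0.995, -0.0], [0.995, -0.104, 0.0], [-0.0, -0.0, -1.0]] 11.4833
[('wedge', [([257, 247, 51, 170], 0.57)]), ('kit_tray', [([224, 158, 225, 214], 0.8)])]
```

Emit:
jog_arm:
  motion:
    - {"grip": -1,"offset": [0.03,0.02,0.5],"rot": [0,0,0]}
    - {"grip": -1,"offset": [0.03,0.02,1],"rot": [0,0,0]}
    - {"grip": -1,"offset": [0.03,0.02,1],"rot": [0,0,0]}

```text
time_s: 11.88
ee_pos: [0.608, 0.0346, 0.08]
tcp_rot: [0.74, 0.672, -0.006, -0.005]
force: [-2.1, -0.6, -2.5]
opening: 0.0189
grasp_force: 39.0
```

Emit:
jog_arm:
  motion:
    - {"grip": -1,"offset": [0,0,0.3],"rot": [0,0,0]}
    - {"grip": -1,"offset": [0,0,0.6],"rot": [0,0,0]}
    - {"grip": -1,"offset": [0,0,0.85],"rot": [0,0,0]}
    - {"grip": -1,"offset": [0,0,0.85],"rot": [0,0,0]}
    - {"grip": -1,"offset": [0,0,0.85],"rot": [0,0,0]}

```text
time_s: 12.3
ee_pos: [0.6147, 0.0336, 0.0204]
tcp_rot: [0.741, 0.671, -0.001, -0.001]
force: [0.4, -0.7, 0.1]
opening: 0.019
grasp_force: 39.0
```

Emit:
jog_arm:
  motion:
    - {"grip": -1,"offset": [0,-0.01,0.12],"rot": [0,0,0]}
    - {"grip": -1,"offset": [0,-0.01,0.23],"rot": [0,0,0]}
    - {"grip": -1,"offset": [0,-0.01,0.23],"rot": [0,0,0]}
    - {"grip": -1,"offset": [0,-0.01,0.23],"rot": [0,0,0]}

```text
time_s: 12.63
ee_pos: [0.6143, 0.0324, 0.0019]
tcp_rot: [0.742, 0.671, -0.0, -0.0]
force: [0.9, -0.4, -0.4]
opening: 0.0187
grasp_force: 39.0
```

Run:
```python
from h import *
import pickle
s=r.get_obs();print(s['ee_pos'],s['force'])
T=np.load('tray.npy')
S,D,W=[pickle.load(open(n+'0.pkl','rb')) for n in ['scene','side','wrist']];W5=pickle.load(open('w5.pkl','rb'))
# edge fit of the tray: segments in tray frame
u=np.array([-.5,0,.866]);n=np.array([.866,0,.5]);c=np.array([.065,0,.014]);Y=np.array([0,1.,0])
def seg(a,b): return (np.array(a,float),np.array(b,float))
z=.006;segs=[seg((-.117,-.106,z),(-.117,.106,z)),seg((.117,-.106,z),(.117,.106,z)),seg((-.117,.106,z),(.0,.106,z)),seg((-.117,-.106,z),(.08,-.106,z))]
lip=c+.034*n
segs+=[seg(c-.1*Y,c+.07*Y),seg(lip+.012*u-.105*Y,lip+.012*u+.1*Y)]
for y in(-.059,.059):
    for d in(-.005,.005): segs.append(seg(c+.012*u+(y+d)*Y,c+.09*u+(y+d)*Y))
for h in(.006,.020): pass
B=[(-.111,-.05),(-.111,.05),(-.011,.05),(-.011,-.05)]
for i in range(4): segs.append(seg((*B[i],.020),(*B[(i+1)%4],.020)))
def grads(f):
    g=cv2.GaussianBlur(f['image'].astype(np.float32),(0,0),0.8);gx=cv2.Sobel(g,cv2.CV_32F,1,0).max(2);gx2=np.abs(cv2.Sobel(g,cv2.CV_32F,1,0)).max(2);gy=np.abs(cv2.Sobel(g,cv2.CV_32F,0,1)).max(2)
    return gx2,gy
G=[(f,*grads(f)) for f in (W,W5)]
def score(p,only=None):
    t=0
    for k,(f,gx,gy) in enumerate(G):
        if only is not None and k!=only: continue
        for a,b in segs:
            L=tw(p,a+(b-a)*np.linspace(0,1,60)[:,None]);q=proj(f,L).astype(np.float32);d=q[-1]-q[0];d/=np.linalg.norm(d)
            vx=cv2.remap(gx,q[None,:,0],q[None,:,1],1)[0];vy=cv2.remap(gy,q[None,:,0],q[None,:,1],1)[0]
            t+=np.minimum(np.abs(vx*d[1])+np.abs(vy*d[0]),150).mean()
    return t
best={}
for only in (0,1,None):
    C=[(score((T[0]+a,T[1]+b,T[2]+g),only),a,b,g) for a in np.arange(-.01,.0101,.001) for b in np.arange(-.01,.0101,.001) for g in np.arange(-.03,.031,.01)]
    C.sort(reverse=True);print(only,[np.round(x,4).tolist() for x in C[:3]],score(T,only))
_,a,b,g=C[0];p=[T[0]+a,T[1]+b,T[2]+g];print(p);np.save('tray2.npy',p)
```

```text
[0.61431215 0.0324128  0.00189328] [ 0.85824818 -0.40418973 -0.39568756]
0 [[1314.4215, -0.001, -0.0, 0.02], [1311.9258, -0.002, -0.001, 0.0], [1308.1755, -0.001, -0.0, 0.01]] 1194.8273
1 [[1334.6326, -0.002, -0.001, 0.01], [1332.2928, -0.002, -0.001, 0.0], [1309.2769, -0.002, -0.002, 0.0]] 1145.6951
None [[2644.2185, -0.002, -0.001, 0.0], [2601.1289, -0.002, -0.001, 0.01], [2571.2139, -0.002, -0.002, 0.0]] 2340.5222
[np.float64(0.5826350560585143), np.float64(0.03285429081253018), np.float64(0.019748009248532303)]
```

Emit:
jog_arm:
  motion:
    - {"grip": -1,"offset": [0,0,0.02],"rot": [0,0,0]}
    - {"grip": -1,"offset": [0,0,0.02],"rot": [0,0,0]}
    - {"grip": -0.3,"offset": [0,0,0.02],"rot": [0,0,0]}
    - {"grip": -0.3,"offset": [0,0,0.02],"rot": [0,0,0]}
    - {"grip": -0.3,"offset": [0,0,0.02],"rot": [0,0,0]}
    - {"grip": -0.3,"offset": [0,0,0.02],"rot": [0,0,0]}
    - {"grip": -0.3,"offset": [0,0,-0.2],"rot": [0,0,0]}
    - {"grip": -0.3,"offset": [0,0,-0.6],"rot": [0,0,0]}
    - {"grip": -0.3,"offset": [0,0,-1],"rot": [0,0,0]}
    - {"grip": -0.3,"offset": [0,0,-1],"rot": [0,0,0]}

```text
time_s: 13.47
ee_pos: [0.6204, 0.0329, 0.0892]
tcp_rot: [0.742, 0.671, 0.005, 0.004]
force: [1.8, 0.3, 0.9]
opening: 0.0297
grasp_force: 0.0
```

Emit:
jog_arm:
  motion:
    - {"grip": 0,"offset": [0,0,-0.5],"rot": [0,0,0]}
    - {"grip": 0,"offset": [0,0,-1],"rot": [0,0,0]}
    - {"grip": 0,"offset": [0,0,-1],"rot": [0,0,0]}
    - {"grip": 0,"offset": [0,0,-1],"rot": [0,0,0]}
    - {"grip": 0,"offset": [0,0,-1],"rot": [0,0,0]}

```text
time_s: 13.88
ee_pos: [0.6145, 0.0324, 0.162]
tcp_rot: [0.742, 0.671, 0.0, 0.0]
force: [-0.5, -0.3, -0.1]
opening: 0.0424
grasp_force: 0.0
```

```bash
cat >> h.py <<'E'
u=np.array([-.5,0,.866]);n=np.array([.866,0,.5]);c0=np.array([.065,0,.014]);Y=np.array([0,1.,0])
def grads(f):
    g=cv2.GaussianBlur(f['image'].astype(np.float32),(0,0),0.8)
    return f,np.abs(cv2.Sobel(g,cv2.CV_32F,1,0)).max(2),np.abs(cv2.Sobel(g,cv2.CV_32F,0,1)).max(2)
def score(G,segs,fn):
    t=0
    for f,gx,gy in G:
        for a,b in segs:
            a=np.array(a,float);b=np.array(b,float)
            q=proj(f,fn(a+(b-a)*np.linspace(0,1,50)[:,None])).astype(np.float32);d=q[-1]-q[0];d/=np.linalg.norm(d)+1e-9
            vx=cv2.remap(gx,q[None,:,0],q[None,:,1],1)[0];vy=cv2.remap(gy,q[None,:,0],q[None,:,1],1)[0]
            t+=np.minimum(np.abs(vx*d[1])+np.abs(vy*d[0]),150).mean()
    return t
def search(G,segs,p0,rng,st,fn=tw):
    import itertools
    ax=[np.arange(-a,a+b/2,b) for a,b in zip(rng,st)]
    C=sorted(((score(G,segs,lambda X,p=np.add(p0,d):fn(p,X)),)+tuple(np.add(p0,d)) for d in itertools.product(*ax)),reverse=True)
    return C
E
python3 - <<'E'
from h import *
import pickle
s=r.get_obs();print(s['ee_pos'],s['time_s'])
f=grab('wrist','w6.png');pickle.dump(f,open('w6.pkl','wb'))
P=WP.copy();P[:,2]=.028
segs=[(P[i],P[j]) for i,j in((0,1),(1,3),(3,2),(2,0))]
C=search([grads(f)],segs,[.6066,.0334,3.16],(.02,.02,.1),(.001,.001,.025))
T=np.load('tray2.npy')
for k in C[:4]:
    d=np.array(k[1:3])-T[:2];c,sn=np.cos(T[2]),np.sin(T[2]);print(np.round(k,3),'tray xy',np.round([c*d[0]+sn*d[1],-sn*d[0]+c*d[1],k[3]-np.pi-T[2]],4))
print(score([grads(f)],segs,lambda X:tw([.6066,.0334,3.16],X)))
E
```

```text
[0.61450045 0.03242172 0.16204026] 13.8833
[4.78843e+02 6.09000e-01 3.50000e-02 3.18500e+00] tray xy [0.026  0.002  0.0237]
[4.77796e+02 6.09000e-01 3.40000e-02 3.16000e+00] tray xy [ 0.026   0.001  -0.0013]
[4.7645e+02 6.0900e-01 3.4000e-02 3.1350e+00] tray xy [ 0.026   0.001  -0.0263]
[4.76287e+02 6.08000e-01 3.50000e-02 3.18500e+00] tray xy [0.025  0.0021 0.0237]
356.33337
```

Wedge is in its bay (tray xy 0.026, 0.002). Next I'll look over the stand.

Emit:
jog_arm:
  motion:
    - {"grip": 0.2,"offset": [-0.45,0,-0.5],"rot": [0,0,0]}
    - {"grip": 0.2,"offset": [-0.9,0,-1],"rot": [0,0,0]}
    - {"grip": 0.2,"offset": [-1,0,-1],"rot": [0,0,0]}

```text
time_s: 14.18
ee_pos: [0.6063, -0.0484, 0.2423]
tcp_rot: [0.741, 0.671, -0.001, -0.0]
force: [0.9, -0.8, 0.5]
opening: 0.0511
grasp_force: 0.0
```

Emit:
jog_arm:
  motion:
    - {"grip": 0.2,"offset": [-0.5,0.1,-0.1],"rot": [0,0,0]}
    - {"grip": 0.2,"offset": [-1,0.2,-0.2],"rot": [0,0,0]}
    - {"grip": 0.2,"offset": [-1,0.2,-0.2],"rot": [0,0,0]}

```text
time_s: 14.43
ee_pos: [0.6131, -0.1423, 0.2582]
tcp_rot: [0.747, 0.665, -0.003, 0.003]
force: [0.5, -3.2, -0.2]
opening: 0.0511
grasp_force: 0.0
```

Emit:
jog_arm:
  motion:
    - {"grip": 0.2,"offset": [-0.5,0,0],"rot": [0,0,0]}
    - {"grip": 0.2,"offset": [-1,0,0],"rot": [0,0,0]}
    - {"grip": 0.2,"offset": [-1,0,0],"rot": [0,0,0]}
    - {"grip": 0.2,"offset": [-1,0,0],"rot": [0,0,0]}
    - {"grip": 0.2,"offset": [-1,0,0],"rot": [0,0,0]}

```text
time_s: 14.85
ee_pos: [0.6052, -0.2079, 0.2555]
tcp_rot: [0.742, 0.67, -0.001, -0.002]
force: [0.1, 0.8, -1.0]
opening: 0.0512
grasp_force: 0.0
```

Run:
```python
from h import *
import pickle
s=r.get_obs();print(s['ee_pos'],s['time_s'],s['q'])
f=grab('wrist','w7.png');pickle.dump(f,open('w7.pkl','wb'))
print([(m,[(np.round(b['rect']).astype(int).tolist(),round(b['conf'],2)) for b in r.boxes_of(m,f)[:2]]) for m in ('squeegee','stand','spatula','cup')])
G=[grads(f)]
z=.006
segs=[((-.035,-.1,z),(-.035,.1,z)),((.105,-.1,z),(.105,.1,z)),((-.035,-.1,z),(.1,-.1,z)),((-.035,.1,z),(.1,.1,z))]
C=search(G,segs,[.58,-.25,-.05],(.03,.03,.12),(.003,.003,.02));print([np.round(k,3).tolist() for k in C[:3]])
C=search(G,segs,C[0][1:],(.004,.004,.02),(.001,.001,.005));print([np.round(k,4).tolist() for k in C[:3]])
np.save('stand.npy',C[0][1:])
st=C[0][1:]
# squeegee: along-y offset and u offset, in stand frame
def box(y0,du,dn,yaw=0):
    def P(x,y,zz): return c0+(.055+du-x)*u+(y+y0)*Y+(zz+dn)*n
    return [(P(-.055,-.0825,29e-3),P(-.055,.0825,29e-3)),(P(-.055,-.0825,1e-3),P(-.055,.0825,1e-3)),(P(-.055,.0825,.029),P(.03,.0825,.029)),(P(-.055,-.0825,.029),P(.03,-.0825,.029))]
C=sorted(((score(G,box(y,a,b),lambda X:tw(st,X)),y,a,b) for y in np.arange(-.03,.031,.002) for a in np.arange(-.01,.011,.002) for b in np.arange(-.006,.007,.002)),reverse=True)
print([np.round(k,4).tolist() for k in C[:4]])
_,y,a,b=C[0]
im=f['image'].copy()
for sg,col in ((segs,(255,0,0)),(box(y,a,b),(0,0,255))):
    for p,q in sg:
        P=proj(f,tw(st,np.array([p,q])));cv2.line(im,*[tuple(int(v) for v in t) for t in P],col,1)
P=proj(f,tw(st,np.array([(0,0,.05)])))[0].astype(int);print(P)
cv2.imwrite('pics/sq.png',cv2.resize(im,(800,600),interpolation=cv2.INTER_CUBIC))
```

```text
[ 0.60524934 -0.20785527  0.25551582] 14.85 [ 0.17189239  0.3391553   0.11965327  1.58427752 -0.04271547  1.22471453
  0.19741599]
[('squeegee', [([262, 208, 60, 154], 0.83)]), ('stand', [([256, 191, 99, 139], 0.73)]), ('spatula', [([123, 233, 49, 112], 0.63)]), ('cup', [([79, 124, 64, 54], 0.89)])]
[[322.655, 0.553, -0.253, -0.11], [313.102, 0.565, -0.256, -0.09], [310.76, 0.565, -0.253, -0.11]]
[[323.2778, 0.553, -0.253, -0.105], [322.6548, 0.553, -0.253, -0.11], [321.0708, 0.553, -0.253, -0.1]]
[[363.4321, 0.006, -0.01, 0.006], [349.9035, 0.01, -0.01, 0.006], [344.9053, 0.008, -0.01, 0.006], [322.943, 0.006, -0.006, 0.006]]
[220 203]
```

Run:
```python
import cv2
im=cv2.imread('pics/w7.png');cv2.imwrite('pics/sq2.png',cv2.resize(im[100:300,150:350],None,fx=3,fy=3,interpolation=cv2.INTER_CUBIC))
```

```text
(no output)
```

View pics/sq2.png

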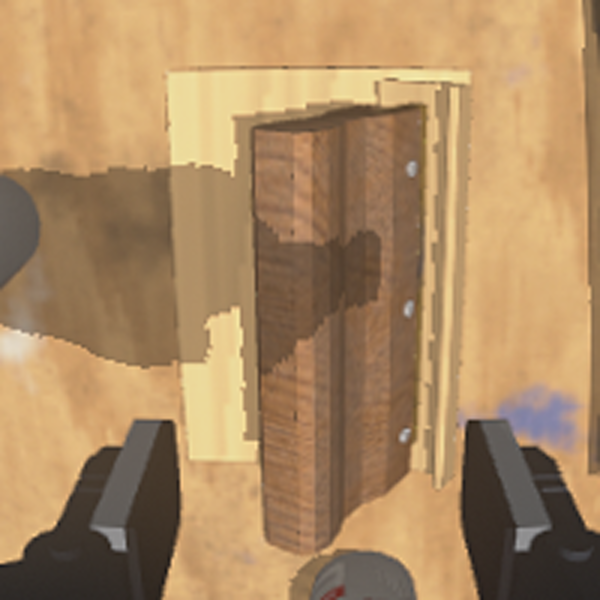

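The crop shows stand base corners at (168,73), (470,72) and (190,461). The squeegee's near handle edge runs from (255,127) to (264,543), and its lower body reaches (425,105)–(410,465).

Run:
```python
from h import *
import pickle
f=pickle.load(open('w7.pkl','rb'));o=np.array([150,100])
U=np.array([(168,72),(470,71),(190,461)])/3+o
P=np.array([(-.035,.1,.006),(.105,.1,.006),(-.035,-.1,.006)])
g=lambda p:(proj(f,tw(p,P))-U).ravel()
q=least_squares(g,[.57,-.25,-.05]).x;print('stand pts',q,g(q).round(1))
def sq(y0,x,y,z): return c0+(.055-x)*u+(y+y0)*Y+z*n
G=[grads(f)]
z=.006
base=[((-.035,-.1,z),(-.035,.1,z)),((-.035,.1,z),(.105,.1,z))]
lip=c0+.034*n;base+=[(lip+.012*u-.1*Y,lip+.012*u+.1*Y)]
C=search(G,base,q,(.006,.006,.03),(.001,.001,.01));print([np.round(k,4).tolist() for k in C[:3]])
for st in (q,C[0][1:]):
    for y0 in (0,):
        K=[sq(0,-.055,.0825,.001),sq(0,-.055,-.0825,.001),sq(0,-.055,.0825,.029),sq(0,-.055,-.0825,.029),sq(0,.03,.0825,.029),sq(0,.03,-.0825,.029),lip+.012*u-.1*Y]
        print(((proj(f,tw(st,np.array(K)))-o)*3).round().tolist())
np.save('stand.npy',q)
```

```text
stand pts [ 0.56481924 -0.25477039 -0.09383402] [-0.8  0.   1.2 -0.5 -0.4  0.7]
[[403.6005, 0.5648, -0.2548, -0.0938], [394.0087, 0.5648, -0.2548, -0.1038], [391.3517, 0.5648, -0.2538, -0.1038]]
[[248.0, 144.0], [263.0, 551.0], [319.0, 150.0], [323.0, 572.0], [424.0, 120.0], [414.0, 477.0], [433.0, 498.0]]
[[248.0, 144.0], [263.0, 551.0], [319.0, 150.0], [323.0, 572.0], [424.0, 120.0], [414.0, 477.0], [433.0, 498.0]]
```

Run:
```python
from h import *
import pickle
f=pickle.load(open('w7.pkl','rb'));o=np.array([150,100]);q=np.load('stand.npy')
def sq(x,y,z): return c0+(.055-x)*u+y*Y+z*n
U=np.array([(255,128),(264,542),(425,105),(410,467)])/3+o
P=np.array([sq(-.055,.0825,.001),sq(-.055,-.0825,.001),sq(.033,.0825,.027),sq(.033,-.0825,.027)])
for m in (2,4):
    g=lambda p:(proj(f,tw(p,P[:m]))-U[:m]).ravel()
    p=least_squares(g,q).x;print(m,p,g(p).round(1))
v=least_squares(lambda p:np.r_[(proj(f,tw([p[0],p[1],q[2]],P[:2]))-U[:2]).ravel()],q[:2]).x;p=np.array([*v,q[2]]);print('yaw fixed',p)
# cross-check with scene and side boxes
S,D=[pickle.load(open(k+'0.pkl','rb')) for k in ['scene','side']]
A=np.array([sq(x,y,z) for x in(-.055,.03) for y in(-.0825,.0825) for z in (.001,.029)])
for F in(S,D):
    B=proj(F,tw(p,A));print('pred box',((B.min(0)+B.max(0))/2).round(1),np.ptp(B,axis=0).round(1))
np.save('sqf.npy',p)
# grasp: mid-handle, 20 mm below handle edge => u=.090, n=.015; tool x=Y, y=n, z=-u
Rm=R.from_euler('z',p[2]).as_matrix()@np.stack([Y,n,-u],1)
s=r.get_obs();Rc=R.from_quat(s['tcp_rot'])
tgt=tw(p,c0+.090*u+.015*n)      # grasp point
off=.0255-0.005+0.010
# grasp pt lies 5 behind true TCP; ee = true TCP + 25.5 along tool z => ee = grasp + 30.5 along z
ee=tgt+Rm[:,2]*.0305
pre=ee-Rm[:,2]*.10
rv=(Rc.inv()*R.from_matrix(Rm)).as_rotvec()
print('ee',ee,'pre',pre,'rot units',rv/np.pi,'shift units',Rc.inv().apply(pre-s['ee_pos'])/.08)
```

```text
2 [ 0.56676921 -0.24957631 -0.10578917] [ 0.   0.2  0.  -0.3]
4 [ 0.56608007 -0.24939675 -0.10612785] [-0.7  0.1 -0.6 -0.4  0.7  0.9  0.8 -0.9]
yaw fixed [ 0.56692807 -0.24970414 -0.09383402]
pred box [296.7 154.4] [44.  29.4]
pred box [228.1 166.5] [24.1 35.6]
ee [ 0.61495585 -0.25422406  0.073027  ] pre [ 0.56517581 -0.24953924  0.159627  ] rot units [-1.66898007e-01  4.08557405e-05 -1.20671639e-03] shift units [-0.5953519  -0.46313439  1.22172926]
```

Emit:
jog_arm:
  motion:
    - {"grip": 0.5,"offset": [-0.2,-0.15,0],"rot": [-0.039,0,0]}
    - {"grip": 0.5,"offset": [-0.4,-0.3,0.1],"rot": [-0.078,0,0]}
    - {"grip": 0.5,"offset": [-0.6,-0.46,0.22],"rot": [-0.117,0,0]}
    - {"grip": 0.5,"offset": [-0.6,-0.46,0.22],"rot": [-0.156,0,0]}
    - {"grip": 0.5,"offset": [-0.6,-0.46,0.22],"rot": [-0.167,0,0]}
    - {"grip": 0.5,"offset": [-0.6,-0.46,0.22],"rot": [-0.167,0,0]}
    - {"grip": 0.5,"offset": [-0.6,-0.46,0.22],"rot": [-0.167,0,0]}
    - {"grip": 0.5,"offset": [-0.6,-0.46,0.22],"rot": [-0.167,0,0]}

```text
time_s: 15.77
ee_pos: [0.5672, -0.2514, 0.2422]
tcp_rot: [0.715, 0.648, 0.175, 0.193]
force: [-0.8, 0.1, -0.4]
opening: 0.0638
grasp_force: 0.0
```

```bash
cat >> h.py <<'E'
def goto(ee,Rm):
    s=r.get_obs();Rc=R.from_quat(s['tcp_rot'])
    print('ee',np.round(s['ee_pos'],4),'t',round(s['time_s'],2),'F',np.round(s['force'],1),'shift',(Rc.inv().apply(np.array(ee)-s['ee_pos'])/.08).round(3),'rot',((Rc.inv()*R.from_matrix(Rm)).as_rotvec()/np.pi).round(4))
def cradleR(yaw): return R.from_euler('z',yaw).as_matrix()@np.stack([Y,n,-u],1)
E
python3 - <<'E'
from h import *
p=np.array([.5665,-.2496,-.10]);Rm=cradleR(p[2])
ee=tw(p,c0+.090*u+.015*n)+Rm[:,2]*.0305
goto(ee,Rm);print(r.get_obs()['q'].round(2) if hasattr(r.get_obs()['q'],'round') else r.get_obs()['q'])
f=grab('wrist','w8.png')
# check: squeegee handle edge lines in this view, search y shift & n shift
G=[grads(f)]
def sq(x,y,z): return c0+(.055-x)*u+y*Y+z*n
segs=[(sq(-.055,-.0825,.001),sq(-.055,.0825,.001)),(sq(-.055,-.0825,.001),sq(-.055,-.0825,.02)),(sq(-.055,.0825,.001),sq(-.055,.0825,.02)),(sq(-.05,.0825,.029),sq(0,.0825,.029)),(sq(-.05,-.0825,.029),sq(0,-.0825,.029))]
C=search(G,segs,p,(.012,.012,.03),(.001,.001,.01));print([np.round(k,4).tolist() for k in C[:4]],score(G,segs,lambda X:tw(p,X)))
E
```

```text
ee [ 0.5672 -0.2514  0.2422] t 15.77 F [-0.8  0.1 -0.4] shift [ 0.022 -0.552  2.125] rot [ 0.0011 -0.      0.0007]
[ 0.33  0.05  0.11  2.06 -0.34  0.56  0.59]
[[624.3005, 0.5625, -0.2476, -0.12], [620.5521, 0.5635, -0.2486, -0.11], [618.6888, 0.5635, -0.2476, -0.13], [618.0792, 0.5635, -0.2476, -0.12]] 540.85114
```

Emit:
jog_arm:
  motion:
    - {"grip": 0.5,"offset": [0.03,-0.57,0],"rot": [0,0,0]}
    - {"grip": 0.5,"offset": [0.03,-0.57,0.3],"rot": [0,0,0]}
    - {"grip": 0.5,"offset": [0.03,-0.57,0.7],"rot": [0,0,0]}
    - {"grip": 0.5,"offset": [0.03,-0.57,1],"rot": [0,0,0]}
    - {"grip": 0.5,"offset": [0.03,-0.57,1],"rot": [0,0,0]}

```text
time_s: 16.23
ee_pos: [0.567, -0.2469, 0.144]
tcp_rot: [0.716, 0.65, 0.173, 0.189]
force: [-0.6, -0.2, -0.4]
opening: 0.0644
grasp_force: 0.0
```

Emit:
jog_arm:
  motion:
    - {"grip": 0.5,"offset": [0,0,0.3],"rot": [0,0,0]}
    - {"grip": 0.5,"offset": [0,0,0.6],"rot": [0,0,0]}
    - {"grip": 0.5,"offset": [0,0,0.9],"rot": [0,0,0]}
    - {"grip": 0.5,"offset": [0,0,1],"rot": [0,0,0]}
    - {"grip": 0.5,"offset": [0,0,1],"rot": [0,0,0]}
    - {"grip": 0.5,"offset": [0,0,1],"rot": [0,0,0]}

```text
time_s: 16.73
ee_pos: [0.6067, -0.2538, 0.0798]
tcp_rot: [0.716, 0.648, 0.174, 0.193]
force: [-0.4, 0.4, 0.4]
opening: 0.0638
grasp_force: 0.0
```

Run:
```python
from h import *
p=np.array([.564,-.2490,-.105]);Rm=cradleR(p[2])
ee=tw(p,c0+.090*u+.015*n)+Rm[:,2]*.0305
goto(ee,Rm)
```

```text
ee [ 0.6067 -0.2538  0.0798] t 16.73 F [-0.4  0.4  0.4] shift [0.003 0.015 0.107] rot [ 0.0006 -0.0008  0.0015]
```

Emit:
jog_arm:
  motion:
    - {"grip": 0.5,"offset": [0,0.01,0.1],"rot": [0,0,0]}
    - {"grip": 0.5,"offset": [0,0.01,0.1],"rot": [0,0,0]}
    - {"grip": -1,"offset": [0,0.01,0.1],"rot": [0,0,0]}
    - {"grip": -1,"offset": [0,0.01,0.1],"rot": [0,0,0]}
    - {"grip": -1,"offset": [0,0.01,0.1],"rot": [0,0,0]}
    - {"grip": -1,"offset": [0,0.01,0.1],"rot": [0,0,0]}
    - {"grip": -1,"offset": [0,0.01,0.1],"rot": [0,0,0]}
    - {"grip": -1,"offset": [0,0.01,0.1],"rot": [0,0,0]}
  squeeze: 60

```text
time_s: 17.4
ee_pos: [0.6103, -0.2544, 0.0732]
tcp_rot: [0.716, 0.648, 0.174, 0.193]
force: [-4.1, 0.2, 6.9]
opening: 0.0259
grasp_force: 58.8
```

Emit:
jog_arm:
  motion:
    - {"grip": -1,"offset": [0,0,-0.2],"rot": [0,0,0]}
    - {"grip": -1,"offset": [0,0,-0.5],"rot": [0,0,0]}
    - {"grip": -1,"offset": [0,0,-0.8],"rot": [0,0,0]}
    - {"grip": -1,"offset": [0,0,-1],"rot": [0,0,0]}

```text
time_s: 17.73
ee_pos: [0.5696, -0.2501, 0.1424]
tcp_rot: [0.716, 0.648, 0.174, 0.192]
force: [0.4, -0.6, -1.6]
opening: 0.026
grasp_force: 59.9
```

Emit:
jog_arm:
  motion:
    - {"grip": -1,"offset": [0,0,-0.4],"rot": [0,0,0]}
    - {"grip": -1,"offset": [0,0,-0.8],"rot": [0,0,0]}
    - {"grip": -1,"offset": [0,0,-0.8],"rot": [0,0,0]}
    - {"grip": -1,"offset": [0,0,-0.8],"rot": [0,0,0]}

```text
time_s: 18.07
ee_pos: [0.5384, -0.2473, 0.1984]
tcp_rot: [0.716, 0.647, 0.174, 0.193]
force: [0.2, 0.9, -2.9]
opening: 0.0261
grasp_force: 60.0
```

```bash
cat >> h.py <<'E'
TR=np.array([.5827,.0329,.0197])
_p=np.array([.564,-.2490,-.105])
_g=R.from_euler('z',-_p[2]).apply(np.array([.6103-_p[0],-.2544-_p[1],.0732]))  # ee in cradle frame at rest
def eetray(y,du=0,dn=0): return tw(TR,_g+Y*y+du*u+dn*n)
E
python3 - <<'E'
from h import *
s=r.get_obs();print(_g,s['opening'],s['grasp_force'])
goto(eetray(-.018,.12),cradleR(TR[2]))
E
```

```text
Traceback (most recent call last):
NameError: name '_g' is not defined
```

```bash
sed -i 's/_g\b/gg/g; s/_p\b/gp/g' h.py; grep -n 'gg\|gp' h.py
python3 - <<'E'
from h import *
s=r.get_obs();print(gg,s['opening'],s['grasp_force'])
goto(eetray(-.018,.12),cradleR(TR[2]))
E
```

```text
58:gp=np.array([.564,-.2490,-.105])
59:gg=R.from_euler('z',-gp[2]).apply(np.array([.6103-gp[0],-.2544-gp[1],.0732]))  # ee in cradle frame at rest
60:def eetray(y,du=0,dn=0): return tw(TR,gg+Y*y+du*u+dn*n)
[ 0.04661096 -0.00051769  0.0732    ] 0.02613836348581208 59.97195660020225
ee [ 0.5384 -0.2473  0.1984] t 18.07 F [ 0.2  0.9 -2.9] shift [ 3.291 -0.082  0.258] rot [ 0.0011  0.0194 -0.0331]
```

Emit:
jog_arm:
  motion:
    - {"grip": -1,"offset": [0.3,0,0],"rot": [0,0.006,-0.01]}
    - {"grip": -1,"offset": [0.6,0,0],"rot": [0,0.013,-0.022]}
    - {"grip": -1,"offset": [0.85,0,0],"rot": [0.001,0.0194,-0.033]}
    - {"grip": -1,"offset": [0.85,0,0],"rot": [0.001,0.0194,-0.033]}

```text
time_s: 18.4
ee_pos: [0.5451, -0.1717, 0.1944]
tcp_rot: [0.673, 0.694, 0.185, 0.176]
force: [0.5, 0.1, -2.1]
opening: 0.026
grasp_force: 60.0
```

Emit:
jog_arm:
  motion:
    - {"grip": -1,"offset": [0.4,0,0],"rot": [0,0,0]}
    - {"grip": -1,"offset": [0.8,0,0],"rot": [0,0,0]}
    - {"grip": -1,"offset": [0.8,0,0],"rot": [0,0,0]}

```text
time_s: 18.65
ee_pos: [0.5431, -0.1061, 0.1948]
tcp_rot: [0.673, 0.695, 0.185, 0.176]
force: [-0.0, 1.2, -2.4]
opening: 0.0258
grasp_force: 60.0
```

Emit:
jog_arm:
  motion:
    - {"grip": -1,"offset": [0.4,0,0],"rot": [0,0,0]}
    - {"grip": -1,"offset": [0.8,0,0],"rot": [0,0,0]}
    - {"grip": -1,"offset": [0.8,0,0],"rot": [0,0,0]}
    - {"grip": -1,"offset": [0.8,0,0],"rot": [0,0,0]}
    - {"grip": -1,"offset": [0.8,0,0],"rot": [0,0,0]}

```text
time_s: 19.07
ee_pos: [0.5424, -0.0505, 0.1962]
tcp_rot: [0.676, 0.691, 0.184, 0.179]
force: [0.1, -0.8, -2.7]
opening: 0.0264
grasp_force: 60.0
```

Run:
```python
from h import *
s=r.get_obs();print(s['opening'],s['grasp_force'])
goto(eetray(-.018,.12),cradleR(TR[2]))
```

```text
0.02639017932679206 59.97391388635151
ee [ 0.5424 -0.0505  0.1962] t 19.07 F [ 0.1 -0.8 -2.7] shift [0.8   0.192 0.386] rot [-0.0012 -0.0007  0.0005]
```

Emit:
jog_arm:
  motion:
    - {"grip": -1,"offset": [0.4,0.1,0],"rot": [0,0,0]}
    - {"grip": -1,"offset": [0.8,0.23,0],"rot": [0,0,0]}
    - {"grip": -1,"offset": [0.8,0.23,0.2],"rot": [0,0,0]}
    - {"grip": -1,"offset": [0.8,0.23,0.38],"rot": [0,0,0]}
    - {"grip": -1,"offset": [0.8,0.23,0.38],"rot": [0,0,0]}
    - {"grip": -1,"offset": [0.8,0.23,0.38],"rot": [0,0,0]}
    - {"grip": -1,"offset": [0.8,0.23,0.38],"rot": [0,0,0]}

```text
time_s: 19.65
ee_pos: [0.5724, 0.0119, 0.1798]
tcp_rot: [0.677, 0.689, 0.184, 0.18]
force: [0.9, 0.1, -2.8]
opening: 0.026
grasp_force: 60.0
```

Run:
```python
from h import *
import pickle
goto(eetray(-.018,.03,.003),cradleR(TR[2]))
# where is the squeegee in hand? edge search in side+scene views on tray-frame offsets
fs=[grab('side'),grab('scene'),grab('wrist')];pickle.dump(fs,open('hand.pkl','wb'))
def sq(x,y,z): return c0+(.055-x)*u+y*Y+z*n
segs=[(sq(-.055,-.0825,.001),sq(-.055,.0825,.001)),(sq(-.055,.0825,.003),sq(-.055,.0825,.027)),(sq(-.05,.0825,.029),sq(.03,.0825,.029)),(sq(-.05,.0825,.001),sq(.03,.0825,.001)),(sq(.055,-.0825,.012),sq(.055,.0825,.012))]
# cradle frame currently: ee fixed
s=r.get_obs();X0=np.array(s['ee_pos'])-R.from_euler('z',TR[2]).apply(gg)
for name,G in(('side',[grads(fs[0])]),('wrist',[grads(fs[2])]),('side+scene+wrist',[grads(f) for f in fs])):
    fn=lambda p,X:R.from_euler('z',TR[2]).apply(np.asarray(X)+p[0]*Y+p[1]*u+p[2]*n)+X0
    C=search(G,segs,[0,0,0],(.01,.01,.01),(.002,.002,.002),fn);print(name,[np.round(k,4).tolist() for k in C[:3]])
```

```text
ee [0.5724 0.0119 0.1798] t 19.65 F [ 0.9  0.1 -2.8] shift [ 0.029 -0.005  1.137] rot [-0.0009  0.0001 -0.0008]
side [[590.8848, 0.01, 0.002, 0.004], [587.2931, 0.008, 0.002, 0.004], [581.4539, 0.006, 0.002, 0.004]]
wrist [[347.0262, 0.0, 0.01, -0.01], [338.2203, 0.0, 0.01, -0.008], [335.7307, 0.0, 0.008, -0.008]]
side+scene+wrist [[1457.6018, 0.0, 0.0, 0.0], [1450.7518, 0.0, -0.002, 0.0], [1443.585, 0.0, -0.002, -0.002]]
```

Emit:
jog_arm:
  motion:
    - {"grip": -1,"offset": [0.03,0,0.35],"rot": [0,0,0]}
    - {"grip": -1,"offset": [0.03,0,0.7],"rot": [0,0,0]}
    - {"grip": -1,"offset": [0.03,0,1],"rot": [0,0,0]}
    - {"grip": -1,"offset": [0.03,0,1],"rot": [0,0,0]}
    - {"grip": -1,"offset": [0.03,0,1],"rot": [0,0,0]}

```text
time_s: 20.22
ee_pos: [0.6129, 0.0164, 0.1102]
tcp_rot: [0.677, 0.69, 0.184, 0.18]
force: [-0.4, 0.9, -2.3]
opening: 0.0258
grasp_force: 60.3
```

Emit:
jog_arm:
  motion:
    - {"grip": -1,"offset": [0,0,0.2],"rot": [0,0,0]}
    - {"grip": -1,"offset": [0,0,0.4],"rot": [0,0,0]}
    - {"grip": -1,"offset": [0,0,0.4],"rot": [0,0,0]}
    - {"grip": -1,"offset": [0,0,0.4],"rot": [0,0,0]}

```text
time_s: 20.55
ee_pos: [0.6285, 0.0168, 0.0837]
tcp_rot: [0.677, 0.69, 0.184, 0.18]
force: [-0.3, 0.4, -2.1]
opening: 0.0263
grasp_force: 60.4
```

Run:
```python
from h import *
goto(eetray(-.018,.0,.0),cradleR(TR[2]))
```

```text
ee [0.6285 0.0168 0.0837] t 20.55 F [-0.3  0.4 -2.1] shift [-0.019 -0.053  0.121] rot [-0.0005 -0.0002 -0.0002]
```

Emit:
jog_arm:
  motion:
    - {"grip": -1,"offset": [0,-0.02,0.08],"rot": [0,0,0]}
    - {"grip": -1,"offset": [0,-0.02,0.1],"rot": [0,0,0]}
    - {"grip": -1,"offset": [0,-0.02,0.1],"rot": [0,0,0]}

```text
time_s: 20.8
ee_pos: [0.6321, 0.0171, 0.0765]
tcp_rot: [0.676, 0.689, 0.186, 0.181]
force: [0.9, 0.0, -2.3]
opening: 0.0261
grasp_force: 60.4
```

Emit:
jog_arm:
  motion:
    - {"grip": -1,"offset": [0,0,0.02],"rot": [0,0,0]}
    - {"grip": -1,"offset": [0,0,0.02],"rot": [0,0,0]}

```text
time_s: 20.97
ee_pos: [0.6329, 0.0171, 0.0749]
tcp_rot: [0.676, 0.689, 0.185, 0.181]
force: [1.3, 0.8, -0.0]
opening: 0.0257
grasp_force: 60.5
```

Emit:
jog_arm:
  motion:
    - {"grip": -1,"offset": [0,0,0.02],"rot": [0,0,0]}
    - {"grip": -1,"offset": [0,0,0.02],"rot": [0,0,0]}

```text
time_s: 21.13
ee_pos: [0.6338, 0.0173, 0.0733]
tcp_rot: [0.676, 0.69, 0.185, 0.181]
force: [2.1, -0.4, 0.5]
opening: 0.0261
grasp_force: 60.6
```

Emit:
jog_arm:
  motion:
    - {"grip": -1,"offset": [0,-0.02,0],"rot": [0,0,0]}
    - {"grip": -1,"offset": [0,-0.02,0],"rot": [0,0,0]}

```text
time_s: 21.3
ee_pos: [0.6336, 0.0173, 0.0734]
tcp_rot: [0.676, 0.689, 0.187, 0.181]
force: [5.1, 0.4, -0.3]
opening: 0.0261
grasp_force: 60.5
```

Emit:
jog_arm:
  motion:
    - {"grip": -1,"offset": [0,0,0.01],"rot": [0,0,0]}
    - {"grip": -1,"offset": [0,0,0.01],"rot": [0,0,0]}

```text
time_s: 21.47
ee_pos: [0.6338, 0.0176, 0.0731]
tcp_rot: [0.676, 0.689, 0.186, 0.181]
force: [1.7, 0.3, 4.4]
opening: 0.0261
grasp_force: 61.1
```

Run:
```python
from h import *
F=r.get_obs()['force'];Rm=cradleR(TR[2]);print('F tool',np.round(np.array(F)@Rm,1))
goto(eetray(-.018,.0,.0),Rm)
```

```text
F tool [ 0.2  3.7 -2.9]
ee [0.6338 0.0176 0.0731] t 21.47 F [1.7 0.3 4.4] shift [-0.028 -0.045 -0.028] rot [ 0.0009 -0.0006 -0.0001]
```

Emit:
jog_arm:
  motion:
    - {"grip": -1,"offset": [0.06,0,0],"rot": [0,0,0]}
    - {"grip": -1,"offset": [0.12,0,0],"rot": [0,0,0]}
    - {"grip": -1,"offset": [0.18,0,0],"rot": [0,0,0]}
    - {"grip": -1,"offset": [0.24,0,0],"rot": [0,0,0]}
    - {"grip": -1,"offset": [0.3,0,0],"rot": [0,0,0]}
    - {"grip": -1,"offset": [0.3,0,0],"rot": [0,0,0]}

```text
time_s: 21.97
ee_pos: [0.6333, 0.0381, 0.0731]
tcp_rot: [0.677, 0.688, 0.185, 0.182]
force: [0.9, -3.8, 6.4]
opening: 0.0261
grasp_force: 61.2
```

Emit:
jog_arm:
  motion:
    - {"grip": -1,"offset": [0.03,0,0],"rot": [0,0,0]}
    - {"grip": -1,"offset": [0.03,0,0],"rot": [0,0,0]}

```text
time_s: 22.13
ee_pos: [0.6332, 0.0395, 0.0731]
tcp_rot: [0.678, 0.688, 0.184, 0.183]
force: [0.8, -4.9, 6.8]
opening: 0.0261
grasp_force: 61.3
```

Emit:
jog_arm:
  motion:
    - {"grip": -1,"offset": [0.03,0,0],"rot": [0,0,0]}
    - {"grip": -1,"offset": [0.03,0,0],"rot": [0,0,0]}

```text
time_s: 22.3
ee_pos: [0.6332, 0.0416, 0.0732]
tcp_rot: [0.678, 0.688, 0.184, 0.183]
force: [1.2, -5.2, 6.1]
opening: 0.0262
grasp_force: 61.3
```

Emit:
jog_arm:
  motion:
    - {"grip": -1,"offset": [0.03,0,0],"rot": [0,0,0]}
    - {"grip": -1,"offset": [0.03,0,0],"rot": [0,0,0]}

```text
time_s: 22.47
ee_pos: [0.6331, 0.0438, 0.0732]
tcp_rot: [0.678, 0.688, 0.184, 0.183]
force: [1.4, -5.9, 6.7]
opening: 0.0261
grasp_force: 61.3
```

Emit:
jog_arm:
  motion:
    - {"grip": -1,"offset": [0.03,0,0],"rot": [0,0,0]}
    - {"grip": -1,"offset": [0.03,0,0],"rot": [0,0,0]}

```text
time_s: 22.63
ee_pos: [0.6331, 0.0461, 0.0732]
tcp_rot: [0.678, 0.688, 0.184, 0.183]
force: [1.3, -6.3, 6.2]
opening: 0.026
grasp_force: 61.3
```

Emit:
jog_arm:
  motion:
    - {"grip": -1,"offset": [0.03,0,0],"rot": [0,0,0]}
    - {"grip": -1,"offset": [0.03,0,0],"rot": [0,0,0]}

```text
time_s: 22.8
ee_pos: [0.633, 0.0483, 0.0731]
tcp_rot: [0.678, 0.688, 0.184, 0.183]
force: [2.2, -5.3, 6.7]
opening: 0.0259
grasp_force: 61.3
```

Emit:
jog_arm:
  motion:
    - {"grip": -1,"offset": [0.03,0,0],"rot": [0,0,0]}
    - {"grip": -1,"offset": [0.03,0,0],"rot": [0,0,0]}

```text
time_s: 22.97
ee_pos: [0.633, 0.0482, 0.0731]
tcp_rot: [0.679, 0.687, 0.183, 0.184]
force: [1.8, -8.7, 7.1]
opening: 0.0263
grasp_force: 61.5
```

Emit:
jog_arm:
  motion:
    - {"grip": -1,"offset": [0.03,0,0],"rot": [0,0,0]}
    - {"grip": -1,"offset": [0.03,0,0],"rot": [0,0,0]}

```text
time_s: 23.13
ee_pos: [0.633, 0.0481, 0.0731]
tcp_rot: [0.68, 0.686, 0.182, 0.184]
force: [0.9, -11.7, 7.4]
opening: 0.0258
grasp_force: 61.6
```

Emit:
jog_arm:
  motion:
    - {"grip": -1,"offset": [-0.05,0,-0.01],"rot": [0,0,0]}
    - {"grip": -1,"offset": [-0.05,0,-0.01],"rot": [0,0,0]}

```text
time_s: 23.3
ee_pos: [0.6328, 0.0482, 0.0735]
tcp_rot: [0.678, 0.688, 0.184, 0.183]
force: [4.6, -7.4, 1.6]
opening: 0.0259
grasp_force: 60.9
```

Emit:
jog_arm:
  motion:
    - {"grip": 0.2,"offset": [0,0,0],"rot": [0,0,0]}
    - {"grip": 0.2,"offset": [0,0,0],"rot": [0,0,0]}
    - {"grip": 0.2,"offset": [0,0,0],"rot": [0,0,0]}
    - {"grip": 0.2,"offset": [0,0,0],"rot": [0,0,0]}
    - {"grip": 0.2,"offset": [0,0,-0.2],"rot": [0,0,0]}
    - {"grip": 0.2,"offset": [0,0,-0.5],"rot": [0,0,0]}
    - {"grip": 0.2,"offset": [0,0,-1],"rot": [0,0,0]}
    - {"grip": 0.2,"offset": [0,0,-1],"rot": [0,0,0]}
    - {"grip": 0.2,"offset": [0,0,-1],"rot": [0,0,0]}

```text
time_s: 24.05
ee_pos: [0.5912, 0.0539, 0.1435]
tcp_rot: [0.676, 0.69, 0.186, 0.181]
force: [0.6, 0.6, -0.4]
opening: 0.0508
grasp_force: 0.0
```

Run:
```python
from h import *
import pickle
s=r.get_obs();print(s['ee_pos'],s['force'],R.from_quat(s['tcp_rot']).as_matrix().round(3).tolist())
fs=[grab('side','s9.png'),grab('scene','c9.png'),grab('wrist','w9.png')];pickle.dump(fs,open('home.pkl','wb'))
def sq(x,y,z): return c0+(.055-x)*u+y*Y+z*n
segs=[(sq(-.055,-.0825,.001),sq(-.055,.07,.001)),(sq(-.055,-.0825,.003),sq(-.055,-.0825,.027)),(sq(-.05,-.0825,.029),sq(.03,-.0825,.029)),(sq(.033,-.0825,.029),sq(.033,.07,.029))]
fn=lambda p,X:R.from_euler('z',TR[2]).apply(np.asarray(X)+p[0]*Y+p[1]*u+p[2]*n)+[*TR[:2],0]
for nm,G in(('wrist',[grads(fs[2])]),('scene+wrist',[grads(f) for f in fs[1:]])):
    C=search(G,segs,[.015,0,.002],(.012,.008,.008),(.002,.002,.002),fn);print(nm,[np.round(k,4).tolist() for k in C[:3]])
print([(b['rect'],b['conf']) for f in fs for b in r.boxes_of('squeegee',f)[:1]])
```

```text
[0.5911942  0.05390866 0.14352915] [ 0.56741093  0.56023564 -0.39230135] [[-0.021, 0.865, 0.502], [1.0, 0.017, 0.012], [0.002, 0.502, -0.865]]
wrist [[419.1714, 0.007, 0.008, 0.008], [417.2628, 0.005, 0.006, 0.008], [416.1706, 0.003, 0.004, 0.008]]
scene+wrist [[782.9098, 0.013, -0.004, 0.008], [775.6681, 0.011, -0.006, 0.008], [774.6384, 0.015, -0.002, 0.008]]
[([234.3, 182.6, 23.3, 26.1], 0.83), ([263.0, 229.8, 43.2, 181.3], 0.59)]
```

Squeegee stopped firmly at the end plate and is released. Now the bottle.

Emit:
jog_arm:
  motion:
    - {"grip": 0.2,"offset": [0,0,-0.5],"rot": [0,0,0]}
    - {"grip": 0.2,"offset": [0,0,-1],"rot": [0,0,0]}
    - {"grip": 0.2,"offset": [0,0,-1],"rot": [0.04,0,0]}
    - {"grip": 0.2,"offset": [0,0,-1],"rot": [0.08,0,0]}
    - {"grip": 0.2,"offset": [0,0,-1],"rot": [0.12,0,0]}
    - {"grip": 1,"offset": [0,0,-1],"rot": [0.16,0,0]}
    - {"grip": 1,"offset": [0,0,-1],"rot": [0.167,0,0]}
    - {"grip": 1,"offset": [0,0,-1],"rot": [0.167,0,0]}

```text
time_s: 25.02
ee_pos: [0.553, 0.052, 0.2091]
tcp_rot: [0.7, 0.714, -0.001, -0.002]
force: [-0.5, 0.1, 0.6]
opening: 0.0842
grasp_force: 0.0
```

Emit:
jog_arm:
  motion:
    - {"grip": 1,"offset": [0.1,0,-0.5],"rot": [0,0,0]}
    - {"grip": 1,"offset": [0.4,-0.2,-1],"rot": [0,0,0]}
    - {"grip": 1,"offset": [0.4,-0.2,-1],"rot": [0,0,0]}
    - {"grip": 1,"offset": [0.4,-0.2,-1],"rot": [0,0,0]}

```text
time_s: 25.35
ee_pos: [0.535, 0.0868, 0.2933]
tcp_rot: [0.698, 0.716, 0.002, -0.0]
force: [0.4, -1.1, -0.4]
opening: 0.0852
grasp_force: 0.0
```

Emit:
jog_arm:
  motion:
    - {"grip": 1,"offset": [0.5,-0.25,0],"rot": [0,0,0]}
    - {"grip": 1,"offset": [1,-0.5,0],"rot": [0,0,0]}
    - {"grip": 1,"offset": [1,-0.5,0],"rot": [0,0,0]}

```text
time_s: 25.6
ee_pos: [0.4877, 0.17, 0.2885]
tcp_rot: [0.696, 0.718, -0.001, -0.004]
force: [-0.1, 1.3, 0.1]
opening: 0.0855
grasp_force: 0.0
```

Emit:
jog_arm:
  motion:
    - {"grip": 1,"offset": [0.4,-0.3,0],"rot": [0,0,0]}
    - {"grip": 1,"offset": [0.8,-0.6,0],"rot": [0,0,0]}
    - {"grip": 1,"offset": [0.8,-0.6,0],"rot": [0,0,0]}
    - {"grip": 1,"offset": [0.8,-0.6,0],"rot": [0,0,0]}
    - {"grip": 1,"offset": [0.8,-0.6,0],"rot": [0,0,0]}

```text
time_s: 26.02
ee_pos: [0.4429, 0.2246, 0.2892]
tcp_rot: [0.7, 0.714, -0.002, -0.001]
force: [0.3, -0.6, -0.8]
opening: 0.0856
grasp_force: 0.0
```

Run:
```python
from h import *
import pickle
s=r.get_obs();print(s['ee_pos'],s['time_s'],R.from_quat(s['tcp_rot']).as_matrix().round(3).tolist())
f=grab('wrist','w10.png');pickle.dump(f,open('w10.pkl','wb'))
print([(np.round(b['rect']).tolist(),b['conf']) for b in r.boxes_of('bottle',f)[:3]])
hsv=cv2.cvtColor(f['image'],cv2.COLOR_BGR2HSV)
m=(((hsv[...,0]<8)|(hsv[...,0]>172))&(hsv[...,1]>120)&(hsv[...,2]>40)).astype(np.uint8)
k,l,st,ce=cv2.connectedComponentsWithStats(m)
for i in range(1,k):
    if st[i,4]>40: print(st[i].tolist(),ce[i].round(1),atz(f,ce[i],.187).round(4))
print('expected cap px',proj(f,np.array([.448,.26,.187])),proj(f,np.array([.448,.26,.225])))
```

```text
[0.44294273 0.22464238 0.28915681] 26.0167 [[-0.02, 1.0, -0.005], [1.0, 0.02, -0.001], [-0.001, -0.005, -1.0]]
[([261.0, 140.0, 67.0, 65.0], 0.66), ([338.0, 263.0, 138.0, 109.0], 0.57)]
[508, 97, 4, 28, 60] [510.2 114. ] [0.725  0.3216 0.187 ]
[247, 133, 32, 32, 556] [262.  147.7] [0.4461 0.2635 0.187 ]
[457, 295, 11, 9, 61] [462.1 299.2] [0.7213 0.0781 0.187 ]
expected cap px [264.07886589 151.74235853] [265.14558373 160.57558505]
```

Emit:
jog_arm:
  motion:
    - {"grip": 1,"offset": [0.47,0.06,0],"rot": [0,0,0]}
    - {"grip": 1,"offset": [0.47,0.06,0],"rot": [0,0,0]}
    - {"grip": 1,"offset": [0.47,0.06,0],"rot": [0,0,0]}
    - {"grip": 1,"offset": [0.47,0.06,0],"rot": [0,0,0]}
    - {"grip": 1,"offset": [0.47,0.06,0.3],"rot": [0,0,0]}
    - {"grip": 1,"offset": [0.47,0.06,0.6],"rot": [0,0,0]}
    - {"grip": 1,"offset": [0.47,0.06,0.9],"rot": [0,0,0]}
    - {"grip": 1,"offset": [0.47,0.06,0.9],"rot": [0,0,0]}
  squeeze: 50

```text
time_s: 26.78
ee_pos: [0.4448, 0.2592, 0.2136]
tcp_rot: [0.701, 0.713, -0.006, -0.002]
force: [-0.8, -1.3, -0.6]
opening: 0.0857
grasp_force: 0.0
```

Emit:
jog_arm:
  motion:
    - {"grip": 1,"offset": [0,0,0.25],"rot": [0,0,0]}
    - {"grip": 1,"offset": [0,0,0.5],"rot": [0,0,0]}
    - {"grip": 1,"offset": [0,0,0.7],"rot": [0,0,0]}
    - {"grip": 1,"offset": [0,0,0.7],"rot": [0,0,0]}
    - {"grip": 1,"offset": [0,0,0.7],"rot": [0,0,0]}

```text
time_s: 27.2
ee_pos: [0.4476, 0.2625, 0.1632]
tcp_rot: [0.701, 0.713, -0.001, -0.001]
force: [0.5, 0.7, 0.3]
opening: 0.0851
grasp_force: 0.0
```

Emit:
jog_arm:
  motion:
    - {"grip": 1,"offset": [0,0,0.1],"rot": [0,0,0]}
    - {"grip": 1,"offset": [0,0,0.17],"rot": [0,0,0]}
    - {"grip": 1,"offset": [0,0,0.17],"rot": [0,0,0]}
    - {"grip": -1,"offset": [0,0,0.17],"rot": [0,0,0]}
    - {"grip": -1,"offset": [0,0,0.17],"rot": [0,0,0]}
    - {"grip": -1,"offset": [0,0,0.17],"rot": [0,0,0]}
    - {"grip": -1,"offset": [0,0,0.17],"rot": [0,0,0]}
    - {"grip": -1,"offset": [0,0,0.17],"rot": [0,0,0]}
    - {"grip": -1,"offset": [0,0,0.17],"rot": [0,0,0]}
    - {"grip": -1,"offset": [0,0,0.17],"rot": [0,0,0]}

```text
time_s: 28.03
ee_pos: [0.4479, 0.2641, 0.1499]
tcp_rot: [0.7, 0.714, 0.0, -0.001]
force: [0.0, -0.5, 2.3]
opening: 0.0281
grasp_force: 49.9
```

Emit:
jog_arm:
  motion:
    - {"grip": -1,"offset": [0,0,-0.25],"rot": [0,0,0]}
    - {"grip": -1,"offset": [0,0,-0.6],"rot": [0,0,0]}
    - {"grip": -1,"offset": [0,0,-1],"rot": [0,0,0]}
    - {"grip": -1,"offset": [0,0,-1],"rot": [0,0,0]}

```text
time_s: 28.37
ee_pos: [0.4505, 0.2656, 0.2347]
tcp_rot: [0.7, 0.714, 0.004, -0.0]
force: [1.9, 1.4, -2.5]
opening: 0.028
grasp_force: 50.4
```

Emit:
jog_arm:
  motion:
    - {"grip": -1,"offset": [-0.2,0.1,0],"rot": [0,0,0]}
    - {"grip": -1,"offset": [-0.55,0.3,0],"rot": [0,0,0]}
    - {"grip": -1,"offset": [-1,0.5,0],"rot": [0,0,0]}

```text
time_s: 28.62
ee_pos: [0.4871, 0.187, 0.2275]
tcp_rot: [0.697, 0.717, -0.001, -0.003]
force: [0.4, 0.7, -4.1]
opening: 0.0279
grasp_force: 50.4
```

Emit:
jog_arm:
  motion:
    - {"grip": -1,"offset": [-0.5,0.2,0],"rot": [0,0,0]}
    - {"grip": -1,"offset": [-1,0.3,0],"rot": [0,0,0]}

```text
time_s: 28.78
ee_pos: [0.5146, 0.1043, 0.227]
tcp_rot: [0.699, 0.715, -0.001, -0.002]
force: [1.3, -0.6, -4.4]
opening: 0.0283
grasp_force: 50.4
```

Emit:
jog_arm:
  motion:
    - {"grip": -1,"offset": [-0.4,0.04,0],"rot": [0,0,0]}
    - {"grip": -1,"offset": [-0.7,0.08,0],"rot": [0,0,0]}
    - {"grip": -1,"offset": [-0.9,0.08,0],"rot": [0,0,0]}
    - {"grip": -1,"offset": [-0.9,0.08,0],"rot": [0,0,0]}
    - {"grip": -1,"offset": [-0.9,0.08,0],"rot": [0,0,0]}
    - {"grip": -1,"offset": [-0.9,0.08,0],"rot": [0,0,0]}

```text
time_s: 29.28
ee_pos: [0.5212, 0.035, 0.2274]
tcp_rot: [0.7, 0.715, -0.001, -0.003]
force: [0.1, 0.1, -3.9]
opening: 0.0283
grasp_force: 50.4
```

Run:
```python
from h import *
import pickle
s=r.get_obs();print(s['ee_pos'],s['time_s'],s['grasp_force'],s['force'],R.from_quat(s['tcp_rot']).as_matrix().round(3).tolist())
f=pickle.load(open('w6.pkl','rb'))
z=.006;B=[(-.111,-.05),(-.111,.05),(-.011,.05),(-.011,-.05)]
segs=[((*B[i],.020),(*B[(i+1)%4],.020)) for i in range(4)]
G=[grads(f),grads(pickle.load(open('wrist0.pkl','rb')))]
C=search(G,segs,TR,(.01,.01,.02),(.001,.001,.01));print('bay',[np.round(k,4).tolist() for k in C[:3]])
segs+=[((-.117,-.106,z),(-.117,.106,z)),((-.117,.106,z),(0,.106,z)),((-.117,-.106,z),(.08,-.106,z)),((.117,-.106,z),(.117,.1,z))]
C=search(G,segs,TR,(.01,.01,.02),(.001,.001,.01));print('all',[np.round(k,4).tolist() for k in C[:3]])
S=grab('scene');D=grab('side')
for F in(S,D):
    print([(np.round(b['rect']).tolist(),round(b['conf'],2)) for b in r.boxes_of('bottle',F)[:3]],proj(F,np.array([[*s['ee_pos'][:2],.08],[*s['ee_pos'][:2],.173+.08],[*s['ee_pos'][:2],.305]])).round().tolist())
```

```text
[0.52117607 0.0349621  0.2274324 ] 29.2833 50.377860886146664 [ 0.08436449  0.13756691 -3.92014688] [[-0.021, 1.0, -0.006], [1.0, 0.021, 0.002], [0.002, -0.006, -1.0]]
bay [[764.1737, 0.5827, 0.0329, 0.0297], [761.8377, 0.5827, 0.0339, 0.0197], [756.0801, 0.5827, 0.0329, 0.0197]]
all [[1433.7755, 0.5827, 0.0329, 0.0297], [1418.4812, 0.5827, 0.0319, 0.0197], [1416.8307, 0.5837, 0.0329, 0.0297]]
[([257.0, 180.0, 22.0, 53.0], 0.98), ([320.0, 179.0, 14.0, 32.0], 0.91)] [[257.0, 195.0], [258.0, 153.0], [258.0, 138.0]]
[([273.0, 173.0, 16.0, 39.0], 0.85), ([252.0, 166.0, 23.0, 67.0], 0.64)] [[252.0, 196.0], [254.0, 142.0], [255.0, 124.0]]
```

Emit:
jog_arm:
  motion:
    - {"grip": -1,"offset": [-0.02,0.01,0.2],"rot": [0,0,0]}
    - {"grip": -1,"offset": [-0.02,0.01,0.4],"rot": [0,0,0]}
    - {"grip": -1,"offset": [-0.02,0.01,0.6],"rot": [0,0,0]}
    - {"grip": -1,"offset": [-0.02,0.01,0.75],"rot": [0,0,0]}
    - {"grip": -1,"offset": [-0.02,0.01,0.86],"rot": [0,0,0]}
    - {"grip": -1,"offset": [-0.02,0.01,0.86],"rot": [0,0,0]}
    - {"grip": -1,"offset": [-0.02,0.01,0.86],"rot": [0,0,0]}

```text
time_s: 30.07
ee_pos: [0.5228, 0.0324, 0.1598]
tcp_rot: [0.7, 0.714, -0.001, -0.002]
force: [-0.1, 0.6, -3.6]
opening: 0.0283
grasp_force: 50.4
```

Emit:
jog_arm:
  motion:
    - {"grip": -1,"offset": [0,0,0.02],"rot": [0,0,0]}
    - {"grip": -1,"offset": [0,0,0.02],"rot": [0,0,0]}

```text
time_s: 30.23
ee_pos: [0.5239, 0.0322, 0.1594]
tcp_rot: [0.7, 0.714, 0.0, -0.001]
force: [0.2, -1.0, -3.5]
opening: 0.0284
grasp_force: 50.4
```

Emit:
jog_arm:
  motion:
    - {"grip": -1,"offset": [0,0,0.02],"rot": [0,0,0]}
    - {"grip": -1,"offset": [0,0,0.02],"rot": [0,0,0]}

```text
time_s: 30.4
ee_pos: [0.5233, 0.0321, 0.1573]
tcp_rot: [0.7, 0.714, -0.0, -0.001]
force: [-0.9, 0.0, -3.6]
opening: 0.028
grasp_force: 50.4
```

Emit:
jog_arm:
  motion:
    - {"grip": -1,"offset": [0,0,0.02],"rot": [0,0,0]}
    - {"grip": -1,"offset": [0,0,0.02],"rot": [0,0,0]}
    - {"grip": -1,"offset": [0,0,0.02],"rot": [0,0,0]}

```text
time_s: 30.65
ee_pos: [0.5235, 0.0321, 0.1559]
tcp_rot: [0.7, 0.714, -0.0, -0.001]
force: [0.3, -0.9, -0.6]
opening: 0.0283
grasp_force: 50.6
```

Emit:
jog_arm:
  motion:
    - {"grip": -1,"offset": [0,0,0.02],"rot": [0,0,0]}
    - {"grip": -1,"offset": [0,0,0.02],"rot": [0,0,0]}
    - {"grip": -1,"offset": [0,0,0.02],"rot": [0,0,0]}

```text
time_s: 30.9
ee_pos: [0.5239, 0.0321, 0.1559]
tcp_rot: [0.7, 0.714, -0.0, -0.001]
force: [-2.1, 0.1, 7.0]
opening: 0.0282
grasp_force: 51.4
```

Floor contact at the expected height, so I'll release and withdraw straight up.

Emit:
jog_arm:
  motion:
    - {"grip": -1,"offset": [0,0,-0.02],"rot": [0,0,0]}
    - {"grip": 0.2,"offset": [0,0,-0.02],"rot": [0,0,0]}
    - {"grip": 0.4,"offset": [0,0,-0.02],"rot": [0,0,0]}
    - {"grip": 0.4,"offset": [0,0,-0.02],"rot": [0,0,0]}
    - {"grip": 0.4,"offset": [0,0,-0.02],"rot": [0,0,0]}
    - {"grip": 0.4,"offset": [0,0,-0.2],"rot": [0,0,0]}
    - {"grip": 0.4,"offset": [0,0,-0.5],"rot": [0,0,0]}
    - {"grip": 0.4,"offset": [0,0,-1],"rot": [0,0,0]}
    - {"grip": 0.4,"offset": [0,0,-1],"rot": [0,0,0]}

```text
time_s: 31.65
ee_pos: [0.5285, 0.0326, 0.2414]
tcp_rot: [0.7, 0.714, 0.005, 0.003]
force: [1.8, 0.4, 1.3]
opening: 0.0596
grasp_force: 0.0
```

Emit:
jog_arm:
  motion:
    - {"grip": 0.4,"offset": [0,0,-0.5],"rot": [0,0,0]}
    - {"grip": 0.4,"offset": [0,0,-1],"rot": [0,0,0]}
    - {"grip": 0.4,"offset": [0,0,-1],"rot": [0,0,0]}
    - {"grip": 0.4,"offset": [-0.4,0.4,-1],"rot": [0,0,0]}
    - {"grip": 0.4,"offset": [-0.8,0.8,-1],"rot": [0,0,0]}
    - {"grip": 0.4,"offset": [-0.8,0.8,-1],"rot": [0,0,0]}
    - {"grip": 0.4,"offset": [-0.8,0.8,-1],"rot": [0,0,0]}

```text
time_s: 32.23
ee_pos: [0.5902, -0.0351, 0.3127]
tcp_rot: [0.702, 0.712, -0.001, -0.001]
force: [-0.9, 0.4, 0.2]
opening: 0.0597
grasp_force: 0.0
```

Run:
```python
from h import *
import pickle
s=r.get_obs();print(s['ee_pos'],s['time_s'],s['force'])
fs=[grab('side','f_s.png'),grab('scene','f_c.png'),grab('wrist','f_w.png')];pickle.dump(fs,open('fin.pkl','wb'))
b=[ [x for x in r.boxes_of('bottle',F)[:3]] for F in fs]
for k in b: print([(np.round(x['rect'],1).tolist(),round(x['conf'],2)) for x in k])
bay=tw(TR,np.array([[-.061,0,.006],[-.061,0,.12],[-.061,0,.231]]))
for F in fs: print(proj(F,bay).round(1).tolist())
def sq(x,y,z): return c0+(.055-x)*u+y*Y+z*n
segs=[(sq(-.055,-.0825,.001),sq(-.055,.07,.001)),(sq(-.055,-.0825,.003),sq(-.055,-.0825,.027)),(sq(-.05,-.0825,.029),sq(.03,-.0825,.029)),(sq(.033,-.0825,.029),sq(.033,.07,.029))]
fn=lambda p,X:R.from_euler('z',TR[2]).apply(np.asarray(X)+p[0]*Y+p[1]*u+p[2]*n)+[*TR[:2],0]
C=search([grads(fs[2])],segs,[.015,0,.0],(.012,.008,.008),(.002,.002,.002),fn);print([np.round(k,4).tolist() for k in C[:5]])
print([(m,[(np.round(x['rect'],1).tolist(),round(x['conf'],2)) for x in r.boxes_of(m,fs[2])[:1]]) for m in('squeegee','jar','tape','cup')])
A=np.array([sq(x,y+.015,z) for x in(-.055,.03) for y in(-.0825,.0825) for z in(.001,.029)])
for F in fs: B=proj(F,tw(TR,A));print('pred sq box',((B.min(0)+B.max(0))/2).round(1),np.ptp(B,axis=0).round(1),[np.round(x['rect'],1).tolist() for x in r.boxes_of('squeegee',F)[:1]])
```

```text
[ 0.59019964 -0.03508203  0.31269996] 32.2333 [-0.94163453  0.4422853   0.23011977]
[([250.0, 186.1, 25.2, 64.9], 0.64), ([276.9, 173.9, 17.1, 39.7], 0.59), ([226.7, 176.6, 31.8, 37.9], 0.55)]
[([320.3, 179.6, 13.2, 31.8], 0.86), ([246.9, 206.6, 82.5, 57.0], 0.71)]
[([165.4, 261.7, 43.2, 44.6], 0.87), ([206.1, 119.7, 70.0, 61.8], 0.64), ([254.7, 105.4, 149.6, 157.9], 0.32)]
[[251.7, 217.0], [252.6, 183.7], [253.6, 148.8]]
[[256.8, 210.9], [257.4, 185.6], [258.1, 158.0]]
[[214.9, 111.9], [201.4, 115.8], [176.5, 123.4]]
[[548.6029, 0.015, -0.006, 0.002], [528.0446, 0.015, -0.008, 0.002], [523.4801, 0.015, -0.004, 0.004], [522.2695, 0.015, -0.002, 0.004], [521.2051, 0.013, -0.008, 0.002]]
[('squeegee', [([291.7, 106.6, 48.2, 131.8], 0.56)]), ('jar', [([125.6, 25.6, 56.7, 45.3], 0.93)]), ('tape', [([122.2, 101.5, 54.3, 52.9], 0.66)]), ('cup', [([121.0, 210.4, 52.9, 52.8], 0.75)])]
pred sq box [217.5 198.1] [24.8 47.1] [[286.3, 169.6, 7.8, 6.9]]
pred sq box [234.  182.5] [47.5 35.7] [[236.9, 184.3, 30.9, 29.3]]
pred sq box [286.3 102.2] [ 47.6 139.6] [[291.7, 106.6, 48.2, 131.8]]
```

Squeegee fits at tray y = 0.015 (home), and the bottle stands on the bay axis. I'm handing in.

```bash
python3 -c "
from workcell import r
print(r.hand_in())"
```

```text
the job is handed in; nothing more can be done
None
```

The job is handed in with no verdict returned: the final checks put the wedge flat in its bay, the squeegee home against the end plate under the keeper, and the larger bottle upright in the front bay, all released.

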